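Fetch the tin car from behind the display figures

TASK

The little tin car is wanted on the photo stand, but the soldier, the rabbit and the elephant crowd round it on the display board. First stand all three figures on the felt mat, leaving the car where it is, then put the car, on its wheels, in the middle of the round white stand, and only then put each figure back in the middle of its own plinth, the one shaped like its foot, with the elephant's long foot lined up with its plinth. Keep the figures upright all the time and leave the drum alone.

Things in the scene. Friction and masses are not known exactly. Their poses are not given: they have to be found in the camera images.
- soldier: Tin toy soldier: grey torso, small round head, flat cylindrical cap, 110 mm tall, ROUND foot 46 mm across. Yaw arbitrary. Origin: centre of underside, z up, face to -x. Grip the round vertical torso, 36 mm across, 30 to 70 mm above the underside; above it nothing is wider across y. Foot 10 mm thick. 0.18 kg.
- rabbit: Tin toy rabbit: grey torso and head, two upright ears, 112 mm tall, SQUARE foot 44 x 44 mm. Origin: centre of underside, z up, face to -x. Grip the round vertical torso, 36 mm across, 30 to 70 mm above the underside; above it nothing is wider across y. Foot 10 mm thick. 0.18 kg.
- elephant: Tin toy elephant: grey torso, flat round ears, raised nose with a ball reaching 31 mm towards -x, 117 mm tall, OBLONG foot 54 (x) x 38 (y) mm. Origin: centre of underside, z up, face to -x. Grip the round vertical torso, 36 mm across, 30 to 70 mm above the underside; above it nothing is wider across y. Foot 10 mm thick. 0.18 kg.
- car: Little tin car, red with grey cabin, 56 (x) x 32 (y) x 36 mm high, does not roll, 0.1 kg; on the bare board among the figures, lengthwise in the board's x. Origin: centre of underside (15 mm above the table at first), bonnet to -x. Grip across y: red body 10 to 22 mm up; cabin above it 30 mm wide.
- round_plinth: Round plinth, the soldier's place: grey disc 52 mm across. Fixed on the display board, 6 mm thick. Origin: centre of its underside, 15 mm above the table; yaw is the board's. The three plinths lie, shuffled, 66 mm in front (robot side) of the car's first place and 56 mm to its left and right.
- square_plinth: Square plinth, the rabbit's place: grey slab 50 x 50 mm. Fixed on the display board, 6 mm thick. Origin: centre of its underside, 15 mm above the table; yaw is the board's.
- oblong_plinth: Oblong plinth, the elephant's place: grey slab 60 (x) x 44 (y) mm. Fixed on the display board, 6 mm thick. Origin: centre of its underside, 15 mm above the table; yaw is the board's. The dark wooden board is 210 x 190 mm, 15 mm thick; a riser along its far edge, 35 mm above the table, begins 63 mm beyond the car's centre.
- mat: Grey felt mat on the table at one side of the board (left or right), fixed, 250 (x) x 130 (y) mm, 6 mm thick. Origin: centre of its underside, at table height, z up.
- stand: Round white photo stand on the other side, fixed, flat top 100 mm across (black rim below, 110 mm), 18 mm high. Origin: centre of its underside, at table height, z up.
- drum: Bystander: red tin drum with brass rims, 75 mm across, 51 mm high, loose on the table at the far left or far right of the board; a toy duck (74 mm high) stands at the other side and a tin box (50 mm high) beyond the board. Origin: centre of its underside.

How it is judged:
On the way, in this order (a step that is already met when the one before it is completed fails the run):
1. all three figures stand released on the felt mat, the car still where it was (angle between each of soldier, rabbit, elephant's own z axis and vertical below 0.1 rad and linear speed of each of soldier, rabbit, elephant below 0.03 m/s and contact force between the fingers and soldier below 0.1 N and x of soldier in the frame of mat between -0.12 and 0.12 m and y of soldier in the frame of mat between -0.06 and 0.06 m and z of soldier in the frame of mat between 0.003 and 0.01 m and contact force between the fingers and rabbit below 0.1 N and x of rabbit in the frame of mat between -0.12 and 0.12 m and y of rabbit in the frame of mat between -0.06 and 0.06 m and z of rabbit in the frame of mat between 0.003 and 0.01 m and contact force between the fingers and elephant below 0.1 N and x of elephant in the frame of mat between -0.12 and 0.12 m and y of elephant in the frame of mat between -0.06 and 0.06 m and z of elephant in the frame of mat between 0.003 and 0.01 m and distance of car from where it was at the start of the episode below 0.02 m), for 0.2 s.
2. the car stands released in the middle of the photo stand while the figures are still on the mat (angle between each of car, soldier, rabbit, elephant's own z axis and vertical below 0.1 rad and linear speed of each of car, soldier, rabbit, elephant below 0.03 m/s and contact force between the fingers and car below 0.1 N and horizontal distance between car and stand below 0.015 m and z of car in the frame of stand between 0.014 and 0.022 m and contact force between the fingers and soldier below 0.1 N and x of soldier in the frame of mat between -0.12 and 0.12 m and y of soldier in the frame of mat between -0.06 and 0.06 m and z of soldier in the frame of mat between 0.003 and 0.01 m and contact force between the fingers and rabbit below 0.1 N and x of rabbit in the frame of mat between -0.12 and 0.12 m and y of rabbit in the frame of mat between -0.06 and 0.06 m and z of rabbit in the frame of mat between 0.003 and 0.01 m and contact force between the fingers and elephant below 0.1 N and x of elephant in the frame of mat between -0.12 and 0.12 m and y of elephant in the frame of mat between -0.06 and 0.06 m and z of elephant in the frame of mat between 0.003 and 0.01 m), for 0.2 s.
At the end, for the whole second after the job is handed in: Soldier on round, rabbit on square, elephant on oblong plinth, each within 12 mm of its centre and upright within 0.1 rad, elephant aligned with its plinth within 0.3 rad (either way round); car on its wheels on the stand within 15 mm of its centre; all released and at rest (angle between each of car, soldier, rabbit, elephant's own z axis and vertical below 0.1 rad and linear speed of each of car, soldier, rabbit, elephant below 0.03 m/s and contact force between the fingers and car below 0.1 N and horizontal distance between car and stand below 0.015 m and z of car in the frame of stand between 0.014 and 0.022 m and contact force between the fingers and soldier below 0.1 N and horizontal distance between soldier and round_plinth below 0.012 m and z of soldier in the frame of round_plinth between 0.003 and 0.01 m and contact force between the fingers and rabbit below 0.1 N and horizontal distance between rabbit and square_plinth below 0.012 m and z of rabbit in the frame of square_plinth between 0.003 and 0.01 m and contact force between the fingers and elephant below 0.1 N and horizontal distance between elephant and oblong_plinth below 0.012 m and z of elephant in the frame of oblong_plinth between 0.003 and 0.01 m and angle between the x axis of elephant and the x axis of oblong_plinth, either way round below 0.3 rad); the robot touches nothing.
It fails at once if a figure or the car is tipped over (more than 0.7 rad) (angle between any of soldier, rabbit, elephant, car's own z axis and vertical above 0.7 rad).
It fails at once if the drum is shifted by more than 25 mm (distance of drum from where it was at the start of the episode above 0.025 m).
It also fails if it takes over 141 s, if anything falls off the work surface, if the arm or the gripper's body presses on something with over 40 N, if the wrist force passes 120 N, or if a joint passes its speed limit or range.

ROBOT

A 7-joint arm with a two-finger parallel gripper is mounted at the origin on the work surface. World frame = base frame: x ahead of the robot, y to its left, z up, the work surface at z = 0. Lengths are in m, angles in rad, forces in N, time in s.
With the tool pointing down it reaches from about 0.35 to 0.775 m from the base axis. Payload 3.1 kg.
Tool frame: the origin (TCP) lies on the centre line of the jaws, within the pads' length; the fingertips stand 25 mm ahead of it and the grasp point (between the pads) lies 6 mm ahead of it; z points along the fingers, y is the line along which they close (so a half turn about z gives the same grasp; the last joint's range is limited). The gripper opens to 85 mm and grips with 20 to 120 N. Pads are 22 mm wide; open, the fingers measure 114 mm over their backs; the gripper's body (76 mm by 85 mm) begins 54 mm behind the grasp point. The pads swing forward as they close: fully open they stand 13 mm farther back than shut.
Start: joints at [-1.21, 0.311, 0.014, 1.512, -0.004, 1.319, -0.027], TCP at [0.216, 0.506, 0.218] pointing down, gripper open.
Joint ranges: [-2.7, 2.7], [-0.3, 1.91], [-1.27, 1.3], [0.12, 2.57], [-1.44, 4.58], [0.2, 2.03], [-3.05, 3.05]. Speed limits (rad/s): [2.79, 2.79, 3.14, 3.14, 3.14, 3.14, 3.14].

INTERFACE

Orientations are given as a rotation vector (axis times angle).
In Python, from bench import arm, optics gives the robot as it stands. The module is installed in compiled form; this text tells all that it offers.
- The arm moves only by the tool send_rows, never from a script. Its argument "commands" is one flat list of numbers, 7 for each row, row after row: the shift along the world's x, y, z as a fraction of full scale, then the turn, a rotation vector about the world's x, y, z as a fraction of full scale, then the opening, from -1 (shut) to 1 (fully open). A call has 1 to 5 rows; each row is the pose to reach, as a shift and turn from the pose commanded when the call began; what a row does not reach only later rows make up. Full scale, the value 1, is 50 cm for a shift and 2 rad for a turn. A row lasts 1/12 s, in which the tool goes at most 41.7 mm and 7.16 degrees, less where a joint would pass 70% of its speed; a pose out of reach is approached as far as the arm can. A call with a number of a shift or a turn outside -1 to 1 is refused whole. A call with a gripper value outside its range is refused whole. The fingers move at their own pace and stop on an object; "squeeze" is the grip in N (left out, the last holds). Time passes only in rows, so rows that repeat a pose let the fingers close. It gives the time, the measured TCP pose, the force, the opening and the grip force at its end, in the units of the state.
- arm.sense(): the state, without advancing time (a new reading comes with each control period).
- optics.read_camera(name): name is "scene" or "top" or "wrist"; returns a dict with "frame" (400x640x3 uint8, red, green, blue), "mtx" (3x3 intrinsics, pixels), "world_from_camera" (4x4, takes a point from camera to world coordinates); the wrist camera has in their place "mount" (4x4, takes a point from camera to tool coordinates, whose origin is the TCP and whose axes are the flange's). Camera axes: x right, y up, looking along -z (the intrinsics and any distortion apply to the point x, -y, -z); pixel columns grow to the right and rows downward; lengths in m; the calibration is good to about 2 mm. The wrist camera is an equidistant fisheye: a pixel r from the principal point sees the ray r / f radians off the axis. A picture is of the moment at which its call begins: read the wrist's pose just before it. There is no depth.
- arm.sign_off(): hands the job in; it is judged then, once.
The state is a dict: "time_s": time; "qpos": joint angles; "qd": joint speeds; "tau": joint torques, N m; "position": TCP position; "tcp_rot": TCP orientation; "contact_force": force on the tool from outside, world axes, zero at the start; "wrist_torque": the same for the moment, N m; "opening": finger opening in m; "grip_force": force on a finger pad.
Only numpy, scipy, OpenCV 4.12 (cv2) and the standard library are available. Lean on these libraries where they do the work, as an engineer would, in place of code of your own. Each camera call takes 0.05 s, during which the arm holds its last target. There are 200 camera calls.

## Working session

There is one attempt and no reset: what is moved stays moved. The work goes in short steps, Python scripts to look and compute and a tool call to move; the robot and the scene stay as the last step left them, time stands still between calls to the robot, and variables do not carry over. Pictures are saved under pics/ and viewed, at most 14 in all, crops included, and the job is handed in when it is done.

Besides the shell and the picture viewer there is one more tool, called after "Emit:" by a JSON object that holds its "method" and its "body", one argument or row to a line. send_rows: Moves the arm, as the interface text tells. Shift numbers are shares of 50 cm and turn numbers shares of 2 rad, none past 1 either way. Its arguments: {"type":"object","properties":{"commands":{"type":"array"},"squeeze":{"type":"number"}},"required":["commands"]}

```bash
mkdir -p pics; python3 - <<'E'
from bench import arm, optics
import cv2,numpy as np
s=arm.sense();print(s['time_s'],s['position'],s['tcp_rot'],s['opening'])
for n in('top','scene'):
    c=optics.read_camera(n);cv2.imwrite(f'pics/{n}0.png',c['frame'][:,:,::-1]);print(n,c['mtx'].tolist(),np.round(c['world_from_camera'],4).tolist(),[k for k in c])
E
```

```text
0.0 [0.21529312 0.50527702 0.21730853] [-0.62831408 -3.07773632  0.00367458] 0.08552579121207692
top [[428.7304327138968, 0.0, 317.0855223918041], [0.0, 428.7304327138968, 209.64957141541018], [0.0, 0.0, 1.0]] [[-0.0273, 0.9934, -0.1115, 0.4483], [-0.9995, -0.0254, 0.018, 0.0105], [0.015, 0.112, 0.9936, 0.904], [0.0, 0.0, 0.0, 1.0]] ['frame', 'mtx', 'world_from_camera']
scene [[447.7351050730677, 0.0, 326.403226984156], [0.0, 447.7351050730677, 210.82700836117172], [0.0, 0.0, 1.0]] [[0.806, -0.4338, 0.4028, 0.9005], [0.5919, 0.5912, -0.5478, -0.4928], [-0.0005, 0.6799, 0.7333, 0.7137], [0.0, 0.0, 0.0, 1.0]] ['frame', 'mtx', 'world_from_camera']
```

View pics/top0.png

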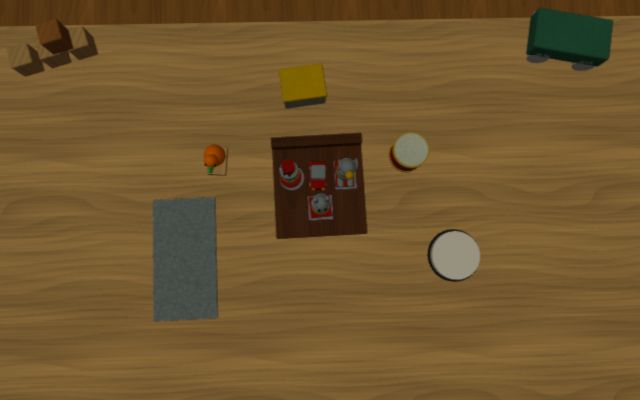

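View pics/scene0.png

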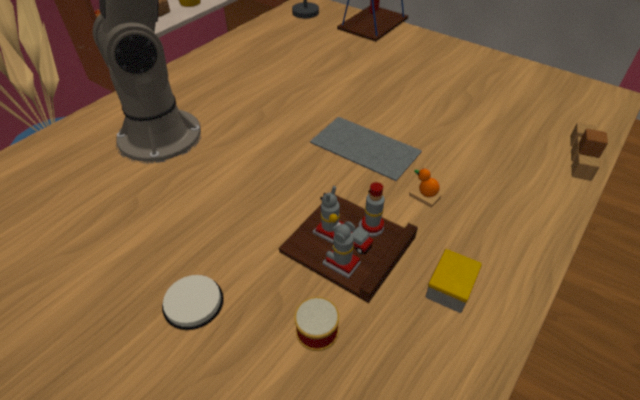

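The top view shows the mat on the left (155–216, 198–320) and the stand on the right at (454,256). On the board are the soldier (left), rabbit (front), elephant (right) and the car in the centre. The drum is at (409,151). I'll zoom in.

```bash
cat > h.py <<'E'
from bench import arm, optics
import cv2,numpy as np
from scipy.spatial.transform import Rotation as R
def unproj(c,uv,z):
    M=c['world_from_camera'];K=c['mtx'];d=np.linalg.inv(K)@[uv[0],uv[1],1];d=M[:3,:3]@(d*[1,-1,-1]);o=M[:3,3]
    return (o+d*(z-o[2])/d[2])
def proj(c,p):
    M=c['world_from_camera'];q=M[:3,:3].T@(np.asarray(p)-M[:3,3]);q=c['mtx']@(q*[1,-1,-1]);return q[:2]/q[2]
E
python3 - <<'E'
from h import *
c=optics.read_camera('top');f=c['frame'][:,:,::-1]
z=cv2.resize(f[130:230,265:375],None,fx=7,fy=6,interpolation=cv2.INTER_CUBIC);z=np.clip(z.astype(float)*1.6,0,255).astype(np.uint8)
z=cv2.resize(f[130:230,265:375],None,fx=6,fy=6,interpolation=cv2.INTER_CUBIC);z=np.clip(z.astype(float)*1.6,0,255).astype(np.uint8)
cv2.imwrite('pics/t1.png',z)
s=optics.read_camera('scene');g=s['frame'][:,:,::-1]
z=cv2.resize(g[175:295,275:425],None,fx=5,fy=5,interpolation=cv2.INTER_CUBIC);z=np.clip(z.astype(float)*1.6,0,255).astype(np.uint8)
cv2.imwrite('pics/s1.png',z)
h=cv2.cvtColor(f,cv2.COLOR_BGR2HSV)
def big(m):
    n,l,st,ce=cv2.connectedComponentsWithStats(m.astype(np.uint8));i=1+st[1:,4].argmax();return (l==i).astype(np.uint8)
def rect(m):
    k=max(cv2.findContours(m,0,2)[0],key=cv2.contourArea);return k
# stand white top
m=np.zeros(f.shape[:2],bool);m[220:290,420:490]=1
w=big(m&(h[...,1]<60)&(h[...,2]>110));k=rect(w);e=cv2.fitEllipse(k);print('stand',e,unproj(c,e[0],.018))
m[:]=0;m[180:335,140:230]=1
w=big(m&(h[...,1]<75));k=rect(w);r=cv2.minAreaRect(k);print('mat',r,[np.round(unproj(c,p,.006),3)for p in cv2.boxPoints(r)])
m[:]=0;m[128:245,262:375]=1
w=big(m&(h[...,2]<95));k=cv2.convexHull(rect(w));r=cv2.minAreaRect(k);print('board',r,[np.round(unproj(c,p,.015),3)for p in cv2.boxPoints(r)])
E
```

```text
stand ((455.2759094238281, 254.8916015625), (46.292823791503906, 48.052249908447266), 140.41958618164062) [ 0.4464314  -0.28832706  0.018     ]
mat ((184.207275390625, 258.62030029296875), (121.99122619628906, 63.188232421875), 88.69805145263672) [array([0.582, 0.342, 0.006]), array([0.582, 0.21 , 0.006]), array([0.33 , 0.204, 0.006]), array([0.331, 0.333, 0.006])]
board ((318.57305908203125, 185.17193603515625), (102.30256652832031, 91.79808807373047), 86.77547454833984) [array([0.707, 0.09 , 0.015]), array([ 0.713, -0.105,  0.015]), array([ 0.495, -0.108,  0.015]), array([0.49 , 0.082, 0.015])]
```

View pics/t1.png

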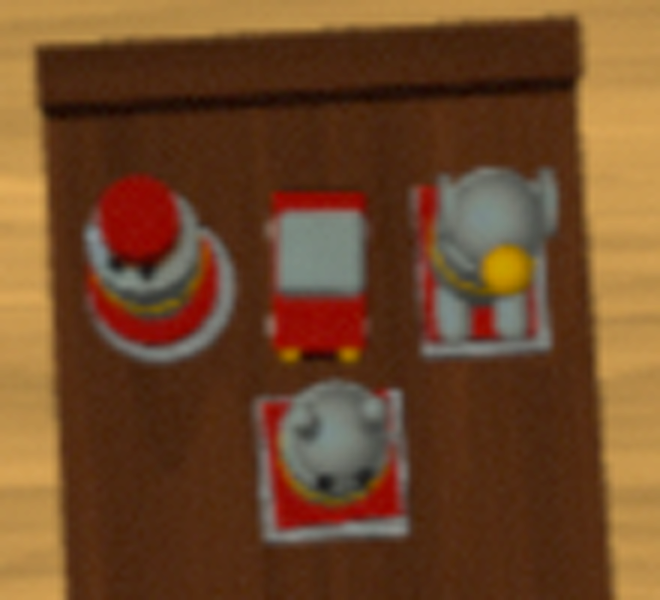

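View pics/s1.png

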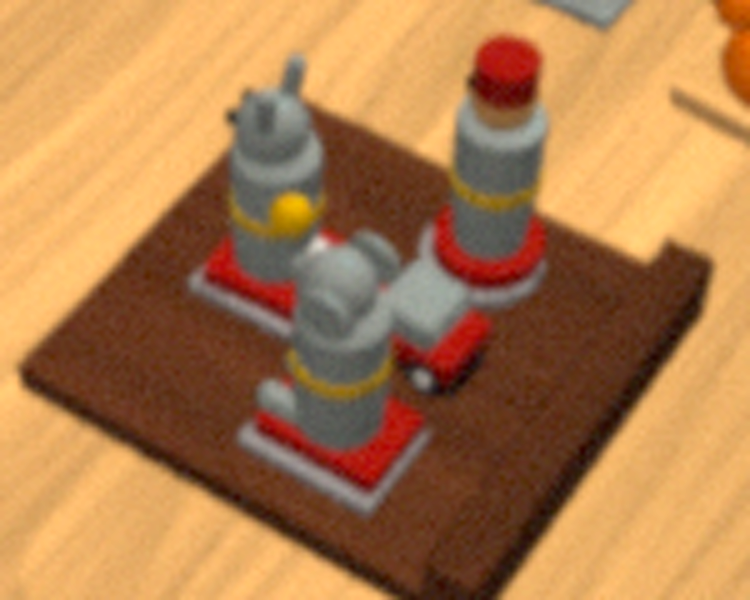

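The soldier's foot sits on the left plinth, the rabbit in front and the elephant on the right, all facing the robot. Next I compute positions from corner pixels.

```bash
python3 - <<'E'
from h import *
c=optics.read_camera('top');s=optics.read_camera('scene')
U=lambda p,z:unproj(c,(p[0]/6+265-.4,p[1]/6+130-.4),z)
V=lambda p,z:unproj(s,(p[0]/5+275-.4,p[1]/5+175-.4),z)
P=lambda n,l,z,F=U:print(n,[np.round(F(p,z)[:2],4).tolist() for p in l])
P('ele plinth BL BR TL',[(422,355),(551,347),(412,187)],.021)
P('rab plinth TL BL BR TR',[(255,400),(265,542),(409,532),(403,390)],.021)
P('round bottom right',[(165,362),(235,275)],.021)
P('rab foot TL BL BR',[(265,402),(280,529),(403,518)],.031)
P('ele foot TL BL BR',[(419,187),(428,345),(545,340)],.031)
P('sold foot bottom,right',[(160,347),(217,270)],.031)
P('car TL TR BR BL',[(273,193),(368,193),(368,352),(273,352)],.037)
P('board riser front L,R',[(45,110),(578,82)],.015)
P('cap,reye top',[(137,216)],.131);P('ele head',[(492,205)],.12)
print('scene')
P('ele plinth left,bottom,right',[(238,437),(372,513),(430,432)],.021,V)
P('ele foot bottom,right',[(372,484),(428,420)],.031,V)
P('rab plinth left',[(188,283)],.021,V)
P('sold plinth L,R,',[(420,245),(546,268)],.021,V);P('sold foot L,R,',[(434,237),(546,240)],.031,V)
P('cap top',[(512,57)],.131,V)
y=R.from_rotvec(arm.sense()['tcp_rot']).as_matrix();print(y.round(3).tolist())
E
```

```text
ele plinth BL BR TL [[0.5903, -0.0439], [0.592, -0.0889], [0.6499, -0.0423]]
rab plinth TL BL BR TR [[0.5759, 0.0145], [0.5265, 0.0123], [0.5286, -0.0374], [0.5781, -0.0369]]
round bottom right [[0.59, 0.0454], [0.6201, 0.0204]]
rab foot TL BL BR [[0.5737, 0.0111], [0.5299, 0.0071], [0.5326, -0.035]]
ele foot TL BL BR [[0.6475, -0.0441], [0.5921, -0.0455], [0.5928, -0.0858]]
sold foot bottom,right [[0.5937, 0.0466], [0.62, 0.0264]]
car TL TR BR BL [[0.6452, 0.0065], [0.6445, -0.0261], [0.5892, -0.0245], [0.59, 0.0079]]
board riser front L,R [[0.682, 0.0861], [0.6878, -0.1027]]
cap,reye top [[0.6177, 0.0487]]
ele head [[0.621, -0.0611]]
scene
ele plinth left,bottom,right [[0.5924, -0.0874], [0.6532, -0.0858], [0.6502, -0.0421]]
ele foot bottom,right [[0.6496, -0.0811], [0.6501, -0.0443]]
rab plinth left [[0.5302, -0.0377]]
sold plinth L,R, [[0.5946, 0.035], [0.6429, 0.0549]]
sold foot L,R, [[0.6012, 0.0343], [0.6388, 0.0599]]
cap top [[0.6193, 0.0496]]
[[-0.92, 0.392, -0.0], [0.392, 0.92, -0.001], [-0.0, -0.001, -1.0]]
```

Emit:
{"method": "send_rows", "body": {
  "commands": [0.268,-0.306,0,0,0,0.219,1,0.268,-0.306,0,0,0,0.219,1,0.268,-0.306,0,0,0,0.219,1,0.268,-0.306,0,0,0,0.219,1,0.268,-0.306,0,0,0,0.219,1],
  "squeeze": 30
}}

```text
time_s: 0.72
position: [0.3473, 0.3552, 0.2185]
tcp_rot: [-0.062, 3.141, 0.001]
contact_force: [1.0, 0.6, 0.4]
opening: 0.0852
grip_force: 0.0
```

Emit:
{"method": "send_rows", "body": {
  "commands": [0.268,-0.306,0,0,0,0,1,0.268,-0.306,0,0,0,0,1,0.268,-0.306,0,0,0,0,1,0.268,-0.306,0,0,0,0,1,0.268,-0.306,0,0,0,0,1]
}}

```text
time_s: 1.13
position: [0.4821, 0.2006, 0.2187]
tcp_rot: [-0.053, 3.14, -0.001]
contact_force: [-0.7, 0.5, 0.1]
opening: 0.0854
grip_force: 0.0
```

```bash
cat > p.py <<'E'
from h import *
s=arm.sense();m=R.from_rotvec(s['tcp_rot']).as_matrix();print(s['time_s'],np.round(s['position'],4),'y-ang err',round(float(np.arctan2(m[1,1],m[0,1])-np.pi/2),4),'z',m[:,2].round(3),s['opening'],s['grip_force'],np.round(s['contact_force'],1),np.round(s['qpos'],2))
E
python3 p.py
```

```text
1.1333 [0.4821 0.2006 0.2187] y-ang err 0.0335 z [ 0.001 -0.    -1.   ] 0.08537999782931 0.0 [-0.7  0.5  0.1] [-0.6   0.25  0.21  1.59 -0.05  1.3   1.23]
```

Emit:
{"method": "send_rows", "body": {
  "commands": [0.269,-0.306,0,0,0,0,1,0.269,-0.306,0,0,0,0,1,0.269,-0.306,0,0,0,0,1,0.269,-0.306,0,0,0,0,1,0.269,-0.306,0,0,0,0,1]
}}

```text
time_s: 1.55
position: [0.6163, 0.0478, 0.2183]
tcp_rot: [-0.053, 3.141, -0.001]
contact_force: [0.8, -0.0, 0.2]
opening: 0.0858
grip_force: 0.0
```

Emit:
{"method": "send_rows", "body": {
  "commands": [0,0,0,0,0,0,1,0,0,0,0,0,0,1]
}}

```text
time_s: 1.72
position: [0.6158, 0.0468, 0.2176]
tcp_rot: [0.046, -3.14, 0.003]
contact_force: [0.3, 1.5, 0.0]
opening: 0.0855
grip_force: 0.0
```

```bash
python3 p.py; python3 -c "
from h import *
c=optics.read_camera('wrist');print(c['mtx'],c['mount'].round(4));cv2.imwrite('pics/w1.png',np.clip(c['frame'][:,:,::-1]*1.5,0,255))"
```

```text
1.7167 [0.6158 0.0468 0.2176] y-ang err 0.0292 z [-0.001 -0.002 -1.   ] 0.0854521883589301 0.0 [0.3 1.5 0. ] [-0.3   0.46  0.3   1.32 -0.13  1.38  1.6 ]
[[309.70691629   0.         326.65409178]
 [  0.         309.70691629 197.58770974]
 [  0.           0.           1.        ]] [[ 1.000e-04  9.531e-01  3.025e-01  7.690e-02]
 [ 1.000e+00 -1.000e-04  2.000e-04 -9.000e-04]
 [ 3.000e-04  3.025e-01 -9.531e-01 -1.555e-01]
 [ 0.000e+00  0.000e+00  0.000e+00  1.000e+00]][ WARN:0@0.429] global loadsave.cpp:1063 imwrite_ Unsupported depth image for selected encoder is fallbacked to CV_8U.
```

View pics/w1.png

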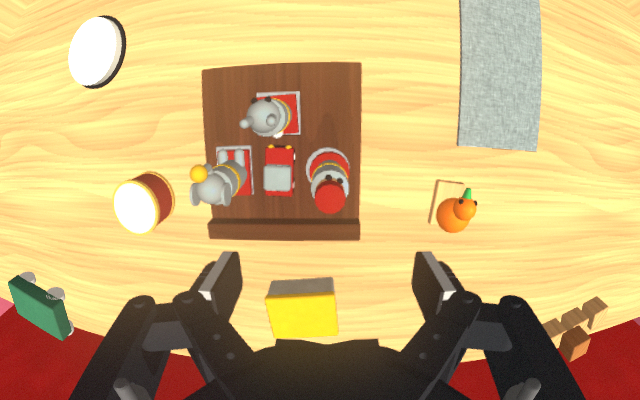

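The wrist view shows the soldier ahead of the jaws: cap centre near (330,196), red foot spanning x 308–350 with its top edge at y≈149. Quick cross-check.

```bash
cat >> h.py <<'E'
def wun(c,s,uv,z):
    K=c['mtx'];d=np.array([(uv[0]-K[0,2]),(uv[1]-K[1,2])])/K[0,0];r=np.hypot(*d);a=np.sin(r)*d/max(r,1e-9)
    v=c['mount'][:3,:3]@np.array([a[0],-a[1],-np.cos(r)]);T=R.from_rotvec(s['tcp_rot'])
    o=T.apply(c['mount'][:3,3])+s['position'];v=T.apply(v);return o+v*(z-o[2])/v[2]
E
python3 - <<'E'
from h import *
s=arm.sense();c=optics.read_camera('wrist')
for n,uv,z in [('cap',(330,196),.131),('foot top',(329,149),.031),('foot L',(308,168),.031),('foot R',(350,168),.031),('car TL',(264,147),.037),('car TR',(295,147),.037),('car BL',(264,195),.037),('car BR',(295,195),.037),('rplinth TL',(256,92),.021),('rTR',(300,92),.021),('rBR',(300,135),.021),('eTL',(216,147),.021),('eTR',(250,146),.021),('eBR',(252,194),.021)]:
    print(n,wun(c,s,uv,z).round(4)[:2])
E
```

```text
cap [0.6135 0.0516]
foot top [0.5897 0.0507]
foot L [0.6122 0.0277]
foot R [0.6106 0.0752]
car TL [ 0.5882 -0.0214]
car TR [0.5877 0.0133]
car BL [ 0.6439 -0.0223]
car BR [0.6427 0.0137]
rplinth TL [ 0.5267 -0.0343]
rTR [0.5268 0.0161]
rBR [0.576  0.0172]
eTL [ 0.5908 -0.084 ]
eTR [ 0.5896 -0.0414]
eBR [ 0.6481 -0.0405]
```

Emit:
{"method": "send_rows", "body": {
  "commands": [0,0.003,-0.06,0,0,0,1,0,0.003,-0.12,0,0,0,1,0,0.003,-0.18,0,0,0,1,0,0.003,-0.23,0,0,0,1,0,0.003,-0.252,0,0,0,1]
}}

```text
time_s: 2.23
position: [0.6112, 0.055, 0.0886]
tcp_rot: [0.061, -3.134, -0.002]
contact_force: [0.3, 0.2, -1.0]
opening: 0.0856
grip_force: 0.0
```

Emit:
{"method": "send_rows", "body": {
  "commands": [0,0,0,0,0,0,0,0,0,0,0,0,0,-1,0,0,0,0,0,0,-1,0,0,0,0,0,0,-1,0,0,0,0,0,0,-1]
}}

```text
time_s: 2.65
position: [0.6165, 0.052, 0.0945]
tcp_rot: [-0.056, 3.137, 0.0]
contact_force: [-0.7, 0.4, 3.7]
opening: 0.0255
grip_force: 10.6
```

Emit:
{"method": "send_rows", "body": {
  "commands": [0,0,0,0,0,0,-1,0,0,0,0,0,0,-1,0,0,0,0,0,0,-1]
}}

```text
time_s: 2.9
position: [0.6166, 0.0513, 0.0944]
tcp_rot: [-0.054, 3.137, -0.0]
contact_force: [-0.4, -1.0, 5.7]
opening: 0.0249
grip_force: 29.5
```

```bash
python3 p.py
```

```text
2.9 [0.6166 0.0513 0.0944] y-ang err 0.0346 z [ 0.004 -0.    -1.   ] 0.024884586044474254 29.49634925869759 [-0.4 -1.   5.7] [-0.3   0.54  0.28  1.5  -0.16  1.12  1.62]
```

```bash
python3 -c "
from h import *
c=optics.read_camera('wrist');a=np.clip(c['frame'][:,:,::-1]*1.5,0,255).astype(np.uint8)
s=optics.read_camera('scene');b=np.clip(s['frame'][150:300,270:450,::-1]*1.5,0,255).astype(np.uint8);b=cv2.resize(b,(480,400))
cv2.imwrite('pics/w2.png',np.hstack([a[:,180:500],b]))"
```

```text
(no output)
```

View pics/w2.png

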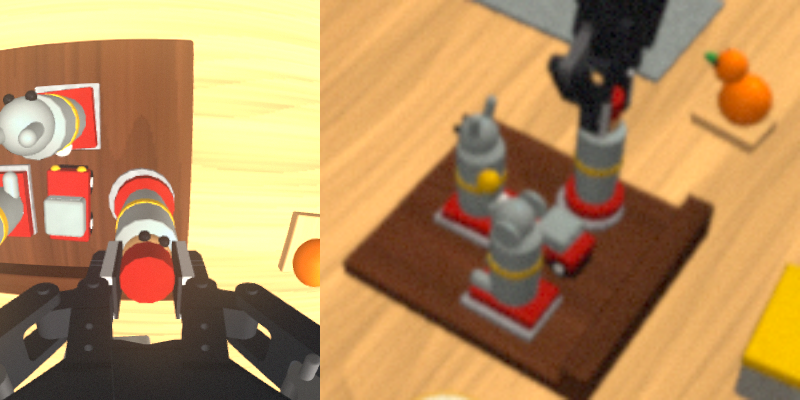

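The pads are on the soldier's head and cap, not the torso. I'll check the geometry by projecting points into the wrist image.

```bash
cat >> h.py <<'E'
def wpr_tool(c,p):
    M=c['mount'];q=M[:3,:3].T@(np.asarray(p,float)-M[:3,3]);q=q*[1,-1,-1];r=np.arctan2(np.hypot(q[0],q[1]),q[2]);d=q[:2]/np.hypot(q[0],q[1])
    return d*r*c['mtx'][0,0]+[c['mtx'][0,2],c['mtx'][1,2]]
def wpr(c,s,p): return wpr_tool(c,R.from_rotvec(s['tcp_rot']).inv().apply(np.asarray(p)-s['position']))
E
python3 - <<'E'
from h import *
s=arm.sense();c=optics.read_camera('wrist')
print('pos',s['position'])
for z in(-20,-10,0,6,15,25):print('tool z',z,[ (wpr_tool(c,(x,y,z/1e3))-[180,0]).round().tolist() for x in(.011,-.011) for y in(-.0125,.0125)])
for h in(131,110,91,70,31):print('h',h,[(wpr(c,s,(s['position'][0],s['position'][1]+d,h/1e3))-[180,0]).round().tolist() for d in(-.018,0,.018)])
E
```

```text
pos [0.61662    0.05136362 0.0944003 ]
tool z -20 [[123.0, 242.0], [174.0, 242.0], [124.0, 280.0], [173.0, 280.0]]
tool z -10 [[124.0, 234.0], [173.0, 234.0], [125.0, 271.0], [171.0, 271.0]]
tool z 0 [[126.0, 226.0], [171.0, 226.0], [127.0, 262.0], [170.0, 262.0]]
tool z 6 [[126.0, 222.0], [171.0, 222.0], [127.0, 257.0], [169.0, 257.0]]
tool z 15 [[127.0, 217.0], [169.0, 217.0], [128.0, 250.0], [168.0, 250.0]]
tool z 25 [[128.0, 211.0], [168.0, 211.0], [129.0, 243.0], [168.0, 243.0]]
h 131 [[109.0, 279.0], [149.0, 280.0], [188.0, 281.0]]
h 110 [[114.0, 257.0], [149.0, 258.0], [183.0, 259.0]]
h 91 [[117.0, 241.0], [148.0, 242.0], [180.0, 243.0]]
h 70 [[120.0, 226.0], [148.0, 227.0], [177.0, 228.0]]
h 31 [[124.0, 206.0], [148.0, 207.0], [172.0, 207.0]]
```

Emit:
{"method": "send_rows", "body": {
  "commands": [0,0,0,0,0,0,1,0,0,0,0,0,0,1,0,0,0,0,0,0,1,-0.006,0,0,0,0,0,1,-0.006,0,-0.006,0,0,0,1]
}}

```text
time_s: 3.47
position: [0.6116, 0.0523, 0.0894]
tcp_rot: [0.056, -3.141, -0.001]
contact_force: [0.0, -0.3, -0.2]
opening: 0.0829
grip_force: 0.0
```

Emit:
{"method": "send_rows", "body": {
  "commands": [0,0,-0.006,0,0,0,1,0,0,-0.012,0,0,0,1,0,0,-0.012,0,0,0,1,0,0,-0.012,0,0,0,1]
}}

```text
time_s: 3.8
position: [0.6117, 0.052, 0.0829]
tcp_rot: [0.055, -3.14, 0.0]
contact_force: [0.1, -0.3, 0.5]
opening: 0.0856
grip_force: 0.0
```

```bash
python3 - <<'E'
from h import *
import runpy;runpy.run_path('p.py')
s=arm.sense();c=optics.read_camera('wrist')
for z in(-30,-20,-10,0,12,25):print('tool z',z,[ (wpr_tool(c,(x,y,z/1e3))-[180,0]).round().tolist() for x in(.011,-.011) for y in(-.0425,.0425)])
a=np.clip(c['frame'][:,:,::-1]*1.5,0,255).astype(np.uint8)
b=optics.read_camera('scene');b=np.clip(b['frame'][150:300,270:450,::-1]*1.5,0,255).astype(np.uint8);b=cv2.resize(b,(480,400))
cv2.imwrite('pics/w3.png',np.hstack([a[:,180:500],b]))
E
```

```text
3.8 [0.6117 0.052  0.0829] y-ang err 0.0353 z [-0.001 -0.    -1.   ] 0.08555117812818691 0.0 [ 0.1 -0.3  0.5] [-0.3   0.55  0.28  1.52 -0.16  1.09  1.62]
tool z -30 [[58.0, 251.0], [239.0, 251.0], [63.0, 289.0], [234.0, 289.0]]
tool z -20 [[63.0, 241.0], [234.0, 241.0], [68.0, 279.0], [229.0, 279.0]]
tool z -10 [[68.0, 233.0], [229.0, 233.0], [72.0, 269.0], [225.0, 269.0]]
tool z 0 [[72.0, 226.0], [225.0, 226.0], [75.0, 261.0], [221.0, 261.0]]
tool z 12 [[76.0, 218.0], [220.0, 218.0], [79.0, 251.0], [217.0, 251.0]]
tool z 25 [[81.0, 211.0], [216.0, 211.0], [83.0, 242.0], [213.0, 242.0]]
```

View pics/w3.png

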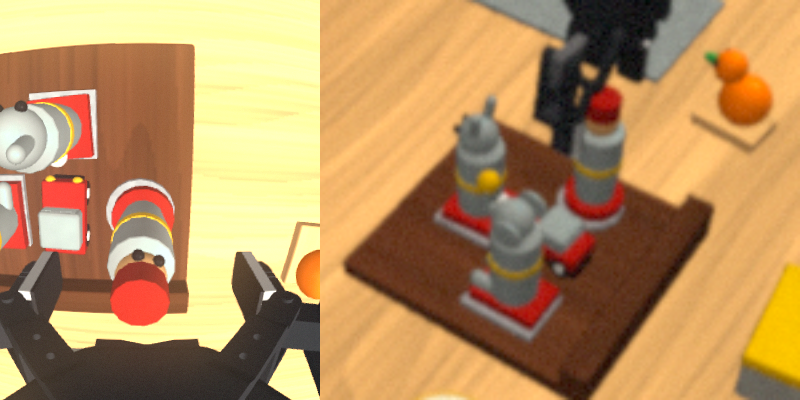

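```bash
python3 - <<'E'
from h import *
s=arm.sense();c=optics.read_camera('wrist');sc=optics.read_camera('scene')
T=R.from_rotvec(s['tcp_rot'])
a=np.clip(c['frame'][:,:,::-1]*1.4,0,255).astype(np.uint8)[130:330,180:480];a=cv2.resize(a,None,fx=2,fy=2)
x0,y0=370,140;b=np.clip(sc['frame'][:,:,::-1]*1.6,0,255).astype(np.uint8)[y0:y0+100,330:430];b=cv2.resize(b,None,fx=6,fy=6,interpolation=cv2.INTER_CUBIC)[:, :]
a=cv2.resize(a,(450,300));
fa=lambda p:tuple(int(v) for v in ((wpr_tool(c,p)-[180,130])*1.5))
fb=lambda p:tuple(int(v) for v in ((proj(sc,T.apply(p)+s['position'])-[330,140])*6))
for y in(-.0425,.0425):
    for z,col in((-.025,(255,0,0)),(.012,(0,255,0))):
        for im,f in((a,fa),(b,fb)):cv2.line(im,f((.011,y,z)),f((-.011,y,z)),col,1)
for im,f in((a,fa),(b,fb)):cv2.line(im,f((0,0,-.048)),f((0,0,.012)),(255,0,255),1)
a2=np.zeros((600,200+0,3),np.uint8)
out=np.zeros((600,800,3),np.uint8);out[:300,:450]=a;
b=cv2.resize(b,(350,350));out[:350,450:]=b
cv2.imwrite('pics/o1.png',cv2.resize(out[:350],(800,350)))
for n,uv in(('TL',(30,93)),('TR',(92,89)),('BR',(97,158))):print(n,wun(c,s,(uv[0]+180,uv[1]),.021).round(4))
E
```

```text
TL [ 0.5281 -0.0364  0.021 ]
TR [0.5264 0.0099 0.021 ]
BR [0.5758 0.014  0.021 ]
```

View pics/o1.png

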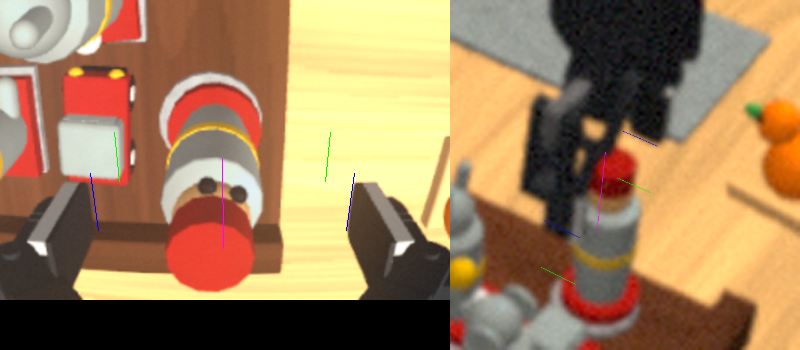

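The pads actually sit about 30 mm farther back than stated: the tip shows at tool z≈-23 when open, in both views. So I'll go about 20 mm deeper and shift -4 mm in y.

Emit:
{"method": "send_rows", "body": {
  "commands": [0,-0.008,-0.008,0,0,0,1,0,-0.008,-0.016,0,0,0,1,0,-0.008,-0.026,0,0,0,1,0,-0.008,-0.036,0,0,0,1,0,-0.008,-0.042,0,0,0,1]
}}

```text
time_s: 4.42
position: [0.6113, 0.0481, 0.0612]
tcp_rot: [0.055, -3.139, -0.0]
contact_force: [0.0, 0.6, 0.1]
opening: 0.0856
grip_force: 0.0
```

Emit:
{"method": "send_rows", "body": {
  "commands": [0,0,0,0,0,0,1,0,0,0,0,0,0,-0.4,0,0,0,0,0,0,-1,0,0,0,0,0,0,-1,0,0,0,0,0,0,-1]
}}

```text
time_s: 4.83
position: [0.6123, 0.0481, 0.0627]
tcp_rot: [-0.056, 3.14, 0.0]
contact_force: [-1.3, -0.0, 0.1]
opening: 0.0388
grip_force: 0.0
```

Emit:
{"method": "send_rows", "body": {
  "commands": [0,0,0,0,0,0,-1,0,0,0,0,0,0,-1,0,0,0,0,0,0,-1]
}}

```text
time_s: 5.08
position: [0.6124, 0.0484, 0.0629]
tcp_rot: [-0.056, 3.14, 0.001]
contact_force: [0.3, 1.6, 2.9]
opening: 0.0353
grip_force: 30.1
```

```bash
python3 - <<'E'
from h import *
import runpy;runpy.run_path('p.py')
c=optics.read_camera('wrist')
a=np.clip(c['frame'][:,:,::-1]*1.5,0,255).astype(np.uint8)
b=optics.read_camera('scene');b=np.clip(b['frame'][150:250,320:440,::-1]*1.5,0,255).astype(np.uint8);b=cv2.resize(b,(480,400))
cv2.imwrite('pics/w4.png',np.hstack([a[:,180:500],b]))
E
```

```text
5.0833 [0.6124 0.0484 0.0629] y-ang err 0.0356 z [ 0.001  0.    -1.   ] 0.035308287626336976 30.127849514828995 [0.3 1.6 2.9] [-0.29  0.57  0.27  1.54 -0.17  1.05  1.63]
```

View pics/w4.png

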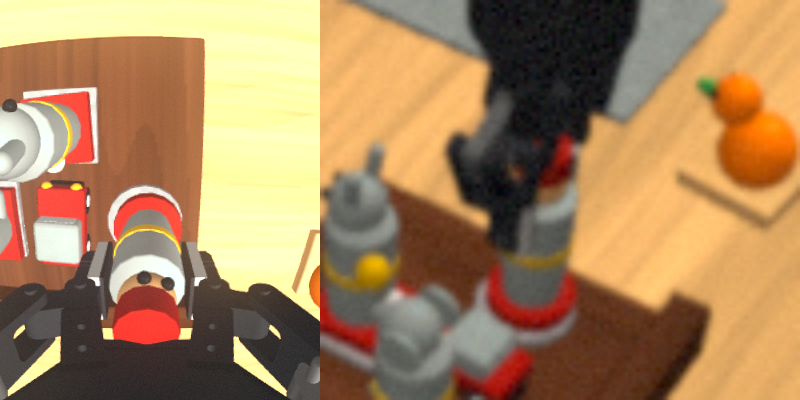

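The grip is on the torso (opening 35 mm). Lift and carry the soldier to the far end of the mat.

Emit:
{"method": "send_rows", "body": {
  "commands": [0,0,0.02,0,0,0,-1,0,0,0.05,0,0,0,-1,0,0,0.08,0,0,0,-1,0,0,0.11,0,0,0,-1,0,0,0.12,0,0,0,-1],
  "squeeze": 60
}}

```text
time_s: 5.6
position: [0.6131, 0.0476, 0.1246]
tcp_rot: [-0.055, 3.138, -0.0]
contact_force: [0.5, -0.0, -1.4]
opening: 0.0338
grip_force: 59.9
```

Emit:
{"method": "send_rows", "body": {
  "commands": [-0.01,0.03,0,0,0,0,-1,-0.025,0.075,0,0,0,0,-1,-0.042,0.125,0,0,0,0,-1,-0.059,0.175,0,0,0,0,-1,-0.077,0.224,0,0,0,0,-1]
}}

```text
time_s: 6.02
position: [0.5724, 0.1607, 0.1215]
tcp_rot: [0.054, -3.139, 0.001]
contact_force: [0.3, 0.6, -1.7]
opening: 0.0339
grip_force: 60.0
```

Emit:
{"method": "send_rows", "body": {
  "commands": [-0.017,0.05,0,0,0,0,-1,-0.034,0.1,0,0,0,0,-1,-0.05,0.15,0,0,0,0,-1,-0.067,0.195,0,0,0,0,-1,-0.077,0.224,0,0,0,0,-1]
}}

```text
time_s: 6.43
position: [0.5324, 0.2756, 0.1214]
tcp_rot: [0.061, -3.138, -0.002]
contact_force: [-0.6, 1.4, -2.2]
opening: 0.0345
grip_force: 60.0
```

Emit:
{"method": "send_rows", "body": {
  "commands": [0,0,0,0,0,0,-1,0,0,-0.03,0,0,0,-1,0,0,-0.06,0,0,0,-1,0,0,-0.09,0,0,0,-1,0,0,-0.11,0,0,0,-1]
}}

```text
time_s: 6.85
position: [0.5342, 0.27, 0.0653]
tcp_rot: [0.053, -3.138, 0.004]
contact_force: [-0.4, -0.6, -2.6]
opening: 0.0341
grip_force: 60.1
```

```bash
python3 p.py; python3 - <<'E'
from h import *
c=optics.read_camera('top');a=np.clip(c['frame'][:,:,::-1]*1.5,0,255).astype(np.uint8)
b=optics.read_camera('scene');b=np.clip(b['frame'][60:260,250:450,::-1]*1.5,0,255).astype(np.uint8);b=cv2.resize(b,(400,400))
cv2.imwrite('pics/w5.png',np.hstack([cv2.resize(a[130:330,140:340],(400,400)),b]))
E
```

```text
6.85 [0.5342 0.27   0.0653] y-ang err 0.034 z [-0.003 -0.003 -1.   ] 0.034133096157996215 60.05080358823761 [-0.4 -0.6 -2.6] [-0.65  0.54  0.22  1.58 -0.13  1.04  1.21]
```

View pics/w5.png

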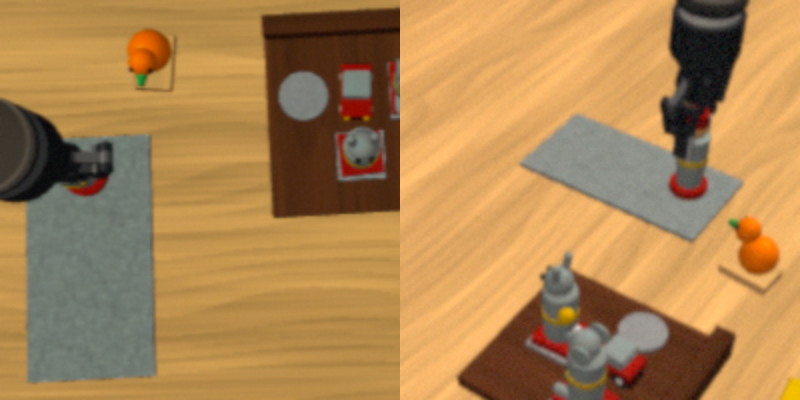

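The soldier is upright above the mat and its round plinth at crop (303,96) is free. Lower and release.

Emit:
{"method": "send_rows", "body": {
  "commands": [0,0,-0.02,0,0,0,-1,0,0,-0.034,0,0,0,-1,0,0,-0.038,0,0,0,-1,0,0,-0.038,0,0,0,-1,0,0,-0.038,0,0,0,-1]
}}

```text
time_s: 7.37
position: [0.5353, 0.2721, 0.0487]
tcp_rot: [-0.055, 3.141, 0.001]
contact_force: [-0.4, -0.2, -1.9]
opening: 0.0338
grip_force: 60.0
```

Emit:
{"method": "send_rows", "body": {
  "commands": [0,0,0,0,0,0,-0.1,0,0,0,0,0,0,0.4,0,0,0,0,0,0,1,0,0,0,0,0,0,1,0,0,0,0,0,0,1]
}}

```text
time_s: 7.78
position: [0.5353, 0.2721, 0.0488]
tcp_rot: [-0.055, 3.14, 0.001]
contact_force: [-0.2, -0.4, 0.4]
opening: 0.0839
grip_force: 0.0
```

Emit:
{"method": "send_rows", "body": {
  "commands": [0,0,0.04,0,0,0,1,0,0,0.1,0,0,0,1,0,0,0.17,0,0,0,1,0,0,0.24,0,0,0,1,0,0,0.28,0,0,0,1]
}}

```text
time_s: 8.2
position: [0.5368, 0.2727, 0.1931]
tcp_rot: [-0.055, 3.135, 0.005]
contact_force: [0.9, 0.5, -0.1]
opening: 0.0855
grip_force: 0.0
```

```bash
python3 p.py; python3 - <<'E'
from h import *
c=optics.read_camera('top');f=c['frame'][:,:,::-1];h=cv2.cvtColor(f,cv2.COLOR_BGR2HSV)
m=np.zeros(f.shape[:2],np.uint8);m[160:200,272:307]=1
m&=((h[...,1]<70)&(h[...,2]>70)).astype(np.uint8)
k=max(cv2.findContours(m,0,2)[0],key=cv2.contourArea);e=cv2.fitEllipse(k);print('round plinth',e,unproj(c,e[0],.021).round(4))
E
```

```text
8.2 [0.5368 0.2727 0.1931] y-ang err 0.0352 z [ 0.006  0.003 -1.   ] 0.08546305279276406 0.0 [ 0.9  0.5 -0.1] [-0.66  0.43  0.24  1.42 -0.1   1.3   1.19]
round plinth ((291.2013854980469, 177.3787841796875), (22.95172119140625, 23.084386825561523), 67.0250015258789) [0.6166 0.0467 0.021 ]
```

Emit:
{"method": "send_rows", "body": {
  "commands": [0.003,-0.05,0,0,0,0,1,0.006,-0.12,0,0,0,0,1,0.01,-0.19,0,0,0,0,1,0.013,-0.255,0,0,0,0,1,0.015,-0.282,0,0,0,0,1]
}}

```text
time_s: 8.67
position: [0.543, 0.1239, 0.1887]
tcp_rot: [-0.043, 3.141, -0.006]
contact_force: [0.1, -1.2, 0.3]
opening: 0.0856
grip_force: 0.0
```

Emit:
{"method": "send_rows", "body": {
  "commands": [0.003,-0.06,0,0,0,0,1,0.006,-0.13,0,0,0,0,1,0.01,-0.2,0,0,0,0,1,0.014,-0.265,0,0,0,0,1,0.014,-0.282,0,0,0,0,1]
}}

```text
time_s: 9.08
position: [0.5494, -0.0178, 0.1887]
tcp_rot: [-0.041, 3.141, -0.008]
contact_force: [0.5, -1.9, -0.2]
opening: 0.0851
grip_force: 0.0
```

Emit:
{"method": "send_rows", "body": {
  "commands": [0,0,0,0,0,0,1,0,0,-0.05,0,0,0,1,0,0,-0.11,0,0,0,1,0,0,-0.16,0,0,0,1,0,0,-0.19,0,0,0,1]
}}

```text
time_s: 9.5
position: [0.5476, -0.0061, 0.0902]
tcp_rot: [0.061, -3.136, -0.004]
contact_force: [-0.6, 1.2, -0.0]
opening: 0.0855
grip_force: 0.0
```

Emit:
{"method": "send_rows", "body": {
  "commands": [0,0,-0.025,0,0,0,1,0,0,-0.045,0,0,0,1,0,0,-0.058,0,0,0,1,0,0,-0.058,0,0,0,1,0,0,-0.058,0,0,0,1]
}}

```text
time_s: 9.92
position: [0.5498, -0.009, 0.0646]
tcp_rot: [-0.057, 3.141, 0.001]
contact_force: [0.6, -0.2, 0.4]
opening: 0.0857
grip_force: 0.0
```

```bash
python3 p.py; python3 - <<'E'
from h import *
c=optics.read_camera('wrist')
a=np.clip(c['frame'][:,:,::-1]*1.5,0,255).astype(np.uint8)
b=optics.read_camera('scene');b=np.clip(b['frame'][150:250,290:410,::-1]*1.5,0,255).astype(np.uint8);b=cv2.resize(b,(480,400))
cv2.imwrite('pics/w6.png',np.hstack([a[:,180:500],b]))
E
```

```text
9.9167 [ 0.5498 -0.009   0.0646] y-ang err 0.0364 z [ 0.  0. -1.] 0.08566319365641416 0.0 [ 0.6 -0.2  0.4] [-0.26  0.46  0.32  1.73 -0.17  0.98  1.74]
```

View pics/w6.png

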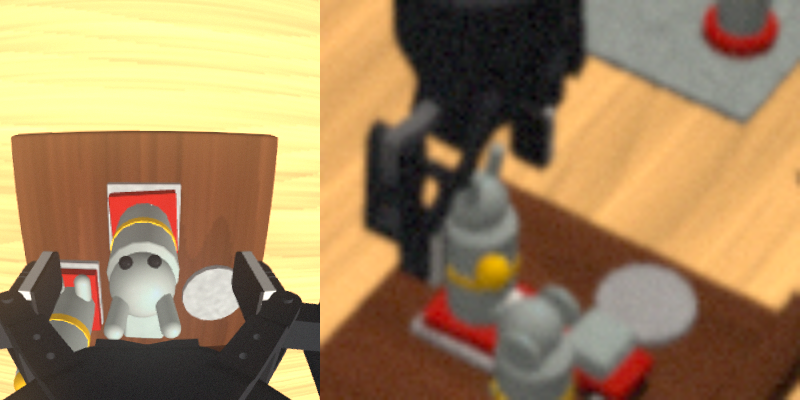

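The rabbit is centred between the open pads. Grip, lift, carry to the middle of the mat.

Emit:
{"method": "send_rows", "body": {
  "commands": [0,0,0,0,0,0,0,0,0,0,0,0,0,-0.4,0,0,0,0,0,0,-1,0,0,0,0,0,0,-1,0,0,0,0,0,0,-1],
  "squeeze": 50
}}

```text
time_s: 10.43
position: [0.5499, -0.0103, 0.0651]
tcp_rot: [-0.055, 3.14, -0.0]
contact_force: [-1.0, -1.1, 3.1]
opening: 0.0335
grip_force: 49.6
```

Emit:
{"method": "send_rows", "body": {
  "commands": [0,0,0,0,0,0,-1,0,0,0,0,0,0,-1,0,0,0,0,0,0,-1]
}}

```text
time_s: 10.68
position: [0.5499, -0.0103, 0.065]
tcp_rot: [-0.055, 3.14, -0.0]
contact_force: [-1.1, -1.3, 5.2]
opening: 0.0333
grip_force: 49.8
```

Emit:
{"method": "send_rows", "body": {
  "commands": [0,0,0.02,0,0,0,-1,0,0,0.05,0,0,0,-1,0,0,0.08,0,0,0,-1,0,0,0.11,0,0,0,-1,0,0,0.12,0,0,0,-1]
}}

```text
time_s: 11.1
position: [0.5505, -0.0097, 0.1262]
tcp_rot: [-0.056, 3.138, 0.001]
contact_force: [0.8, -0.9, -2.1]
opening: 0.0336
grip_force: 50.4
```

```bash
python3 p.py
```

```text
11.1 [ 0.5505 -0.0097  0.1262] y-ang err 0.0356 z [ 0.003  0.    -1.   ] 0.03355420540672586 50.384614169597626 [ 0.8 -0.9 -2.1] [-0.27  0.39  0.34  1.66 -0.14  1.11  1.72]
```

Emit:
{"method": "send_rows", "body": {
  "commands": [-0.017,0.05,0,0,0,0,-1,-0.04,0.12,0,0,0,0,-1,-0.064,0.19,0,0,0,0,-1,-0.085,0.25,0,0,0,0,-1,-0.095,0.281,0,0,0,0,-1]
}}

```text
time_s: 11.52
position: [0.4987, 0.1367, 0.1233]
tcp_rot: [0.066, -3.137, -0.005]
contact_force: [-0.2, 1.3, -2.5]
opening: 0.0336
grip_force: 50.5
```

Emit:
{"method": "send_rows", "body": {
  "commands": [-0.02,0.06,0,0,0,0,-1,-0.043,0.13,0,0,0,0,-1,-0.067,0.2,0,0,0,0,-1,-0.087,0.26,0,0,0,0,-1,-0.095,0.281,0,0,0,0,-1]
}}

```text
time_s: 11.93
position: [0.4503, 0.2782, 0.1234]
tcp_rot: [0.07, -3.137, -0.006]
contact_force: [-1.4, 0.2, -2.1]
opening: 0.0335
grip_force: 50.5
```

Emit:
{"method": "send_rows", "body": {
  "commands": [0,0,0,0,0,0,-1,0,0,-0.03,0,0,0,-1,0,0,-0.06,0,0,0,-1,0,0,-0.09,0,0,0,-1,0,0,-0.11,0,0,0,-1]
}}

```text
time_s: 12.35
position: [0.4542, 0.2681, 0.0675]
tcp_rot: [0.051, -3.139, 0.005]
contact_force: [-0.1, 1.1, -2.7]
opening: 0.0337
grip_force: 50.5
```

Emit:
{"method": "send_rows", "body": {
  "commands": [0,0,-0.02,0,0,0,-1,0,0,-0.034,0,0,0,-1,0,0,-0.038,0,0,0,-1,0,0,-0.038,0,0,0,-1,0,0,-0.038,0,0,0,-1]
}}

```text
time_s: 12.77
position: [0.4551, 0.2712, 0.0508]
tcp_rot: [-0.055, 3.14, 0.001]
contact_force: [-0.3, -0.3, -2.1]
opening: 0.0338
grip_force: 50.5
```

```bash
python3 p.py
```

```text
12.7667 [0.4551 0.2712 0.0508] y-ang err 0.0349 z [ 0.001  0.001 -1.   ] 0.03382078771502 50.50646832212806 [-0.3 -0.3 -2.1] [-0.72  0.43  0.2   1.8  -0.1   0.92  1.13]
```

Emit:
{"method": "send_rows", "body": {
  "commands": [0,0,0,0,0,0,-0.1,0,0,0,0,0,0,0.4,0,0,0,0,0,0,1,0,0,0,0,0,0,1,0,0,0,0,0,0,1]
}}

```text
time_s: 13.18
position: [0.4547, 0.2713, 0.0507]
tcp_rot: [-0.056, 3.14, 0.001]
contact_force: [0.9, 0.1, 0.8]
opening: 0.0841
grip_force: 0.0
```

Emit:
{"method": "send_rows", "body": {
  "commands": [0,0,0.04,0,0,0,1,0,0,0.1,0,0,0,1,0,0,0.17,0,0,0,1,0,0,0.24,0,0,0,1,0,0,0.28,0,0,0,1]
}}

```text
time_s: 13.6
position: [0.4563, 0.272, 0.1948]
tcp_rot: [-0.055, 3.136, 0.006]
contact_force: [0.7, 0.2, -0.0]
opening: 0.0854
grip_force: 0.0
```

Emit:
{"method": "send_rows", "body": {
  "commands": [0.02,-0.04,0,0,0,0,1,0.05,-0.11,0,0,0,0,1,0.09,-0.185,0,0,0,0,1,0.125,-0.26,0,0,0,0,1,0.162,-0.335,0,0,0,0,1]
}}

```text
time_s: 14.02
position: [0.5357, 0.1027, 0.1908]
tcp_rot: [-0.057, 3.14, 0.001]
contact_force: [1.3, -0.5, -0.2]
opening: 0.0855
grip_force: 0.0
```

Emit:
{"method": "send_rows", "body": {
  "commands": [0.035,-0.07,0,0,0,0,1,0.07,-0.145,0,0,0,0,1,0.105,-0.22,0,0,0,0,1,0.14,-0.29,0,0,0,0,1,0.162,-0.335,0,0,0,0,1]
}}

```text
time_s: 14.43
position: [0.617, -0.0693, 0.1905]
tcp_rot: [-0.047, 3.14, -0.006]
contact_force: [0.0, -1.3, -0.3]
opening: 0.0853
grip_force: 0.0
```

Emit:
{"method": "send_rows", "body": {
  "commands": [0,0,0,0,0,0,1,0,0,0,0,0,0,1,0,0,-0.05,0,0,0,1,0,0,-0.1,0,0,0,1,0,0,-0.12,0,0,0,1]
}}

```text
time_s: 14.85
position: [0.6138, -0.0601, 0.1271]
tcp_rot: [0.06, -3.135, -0.004]
contact_force: [-0.7, 0.2, -0.4]
opening: 0.0858
grip_force: 0.0
```

```bash
python3 - <<'E'
from h import *
import runpy;runpy.run_path('p.py')
c=optics.read_camera('wrist')
a=np.clip(c['frame'][:,:,::-1]*1.5,0,255).astype(np.uint8)
b=optics.read_camera('scene');b=np.clip(b['frame'][80:280,250:450,::-1]*1.5,0,255).astype(np.uint8);b=cv2.resize(b,(400,400))
cv2.imwrite('pics/w7.png',np.hstack([a[:,150:510],b]))
E
```

```text
14.85 [ 0.6138 -0.0601  0.1271] y-ang err 0.0384 z [-0.006  0.003 -1.   ] 0.08579719021051652 0.0 [-0.7  0.2 -0.4] [-0.17  0.53  0.37  1.46 -0.2   1.2   1.83]
```

View pics/w7.png

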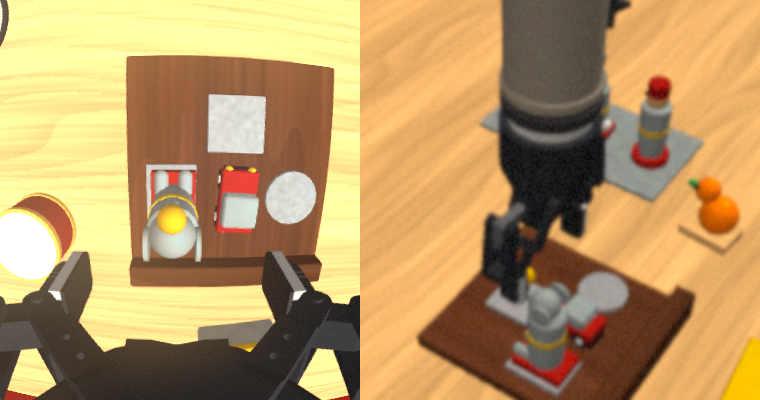

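Soldier and rabbit stand on the mat; the elephant is centred between the pads (head x≈172, jaws centre ≈175).

Emit:
{"method": "send_rows", "body": {
  "commands": [0,0,-0.04,0,0,0,1,0,0,-0.08,0,0,0,1,0,0,-0.11,0,0,0,1,0,0,-0.124,0,0,0,1,0,0,-0.124,0,0,0,1]
}}

```text
time_s: 15.37
position: [0.6156, -0.0623, 0.0678]
tcp_rot: [0.057, -3.139, -0.001]
contact_force: [-0.1, 0.1, 0.1]
opening: 0.0855
grip_force: 0.0
```

Emit:
{"method": "send_rows", "body": {
  "commands": [0,0,0,0,0,0,1,0,0,0,0,0,0,0,0,0,0,0,0,0,-0.4,0,0,0,0,0,0,-1,0,0,0,0,0,0,-1]
}}

```text
time_s: 15.78
position: [0.6167, -0.0634, 0.0692]
tcp_rot: [-0.055, 3.14, -0.0]
contact_force: [-0.6, 0.2, 0.1]
opening: 0.039
grip_force: 0.0
```

Emit:
{"method": "send_rows", "body": {
  "commands": [0,0,0,0,0,0,-1,0,0,0,0,0,0,-1,0,0,0,0,0,0,-1,0,0,0,0,0,0,-1]
}}

```text
time_s: 16.12
position: [0.6169, -0.0632, 0.0695]
tcp_rot: [-0.056, 3.139, 0.0]
contact_force: [-2.5, 0.2, 6.7]
opening: 0.0336
grip_force: 49.6
```

```bash
python3 p.py
```

```text
16.1167 [ 0.6169 -0.0632  0.0695] y-ang err 0.0354 z [ 0.002  0.    -1.   ] 0.03360607620848984 49.58384312689304 [-2.5  0.2  6.7] [-0.16  0.58  0.35  1.52 -0.22  1.08  1.85]
```

Emit:
{"method": "send_rows", "body": {
  "commands": [0,0,0.02,0,0,0,-1,0,0,0.05,0,0,0,-1,0,0,0.08,0,0,0,-1,0,0,0.11,0,0,0,-1,0,0,0.12,0,0,0,-1]
}}

```text
time_s: 16.53
position: [0.6172, -0.0638, 0.1304]
tcp_rot: [-0.055, 3.138, -0.001]
contact_force: [1.0, -0.3, -1.2]
opening: 0.0333
grip_force: 50.0
```

Emit:
{"method": "send_rows", "body": {
  "commands": [-0.02,0.03,0,0,0,0,-1,-0.05,0.07,0,0,0,0,-1,-0.09,0.125,0,0,0,0,-1,-0.125,0.174,0,0,0,0,-1,-0.162,0.224,0,0,0,0,-1]
}}

```text
time_s: 16.95
position: [0.5335, 0.0495, 0.1275]
tcp_rot: [0.055, -3.139, 0.0]
contact_force: [-0.3, 0.3, -2.2]
opening: 0.0333
grip_force: 50.1
```

Emit:
{"method": "send_rows", "body": {
  "commands": [-0.036,0.05,0,0,0,0,-1,-0.072,0.1,0,0,0,0,-1,-0.108,0.15,0,0,0,0,-1,-0.144,0.2,0,0,0,0,-1,-0.162,0.224,0,0,0,0,-1]
}}

```text
time_s: 17.37
position: [0.4503, 0.1647, 0.1275]
tcp_rot: [0.064, -3.137, -0.003]
contact_force: [-0.1, 0.7, -2.3]
opening: 0.0333
grip_force: 50.1
```

Emit:
{"method": "send_rows", "body": {
  "commands": [-0.036,0.05,0,0,0,0,-1,-0.072,0.1,0,0,0,0,-1,-0.108,0.15,0,0,0,0,-1,-0.14,0.194,0,0,0,0,-1,-0.16,0.222,0,0,0,0,-1]
}}

```text
time_s: 17.78
position: [0.371, 0.2742, 0.1277]
tcp_rot: [0.062, -3.139, -0.001]
contact_force: [-0.4, 0.1, -2.4]
opening: 0.0332
grip_force: 50.2
```

Emit:
{"method": "send_rows", "body": {
  "commands": [0,0,0,0,0,0,-1,0,0,-0.03,0,0,0,-1,0,0,-0.06,0,0,0,-1,0,0,-0.09,0,0,0,-1,0,0,-0.11,0,0,0,-1]
}}

```text
time_s: 18.2
position: [0.3737, 0.2698, 0.0717]
tcp_rot: [0.054, -3.139, 0.004]
contact_force: [-0.2, -1.2, -1.5]
opening: 0.0337
grip_force: 50.2
```

Emit:
{"method": "send_rows", "body": {
  "commands": [0,0,-0.02,0,0,0,-1,0,0,-0.034,0,0,0,-1,0,0,-0.038,0,0,0,-1,0,0,-0.038,0,0,0,-1,0,0,-0.038,0,0,0,-1]
}}

```text
time_s: 18.62
position: [0.3748, 0.2717, 0.0546]
tcp_rot: [-0.055, 3.14, 0.001]
contact_force: [0.4, 0.1, -1.8]
opening: 0.0331
grip_force: 50.2
```

```bash
python3 p.py
```

```text
18.6167 [0.3748 0.2717 0.0546] y-ang err 0.0349 z [ 0.001  0.001 -1.   ] 0.03314080061948105 50.172373205423355 [ 0.4  0.1 -1.8] [-0.82  0.31  0.19  1.97 -0.07  0.87  1.01]
```

Emit:
{"method": "send_rows", "body": {
  "commands": [0,0,0,0,0,0,-0.1,0,0,0,0,0,0,0.4,0,0,0,0,0,0,1,0,0,0,0,0,0,1,0,0,0,0,0,0,1]
}}

```text
time_s: 19.03
position: [0.3744, 0.2718, 0.0546]
tcp_rot: [-0.055, 3.141, 0.001]
contact_force: [0.5, 0.2, -0.4]
opening: 0.0839
grip_force: 0.0
```

Emit:
{"method": "send_rows", "body": {
  "commands": [0,0,0.04,0,0,0,1,0,0,0.1,0,0,0,1,0,0,0.17,0,0,0,1,0,0,0.24,0,0,0,1,0,0,0.28,0,0,0,1]
}}

```text
time_s: 19.45
position: [0.3758, 0.2728, 0.1985]
tcp_rot: [-0.055, 3.136, 0.006]
contact_force: [1.0, 0.8, -0.6]
opening: 0.0857
grip_force: 0.0
```

Emit:
{"method": "send_rows", "body": {
  "commands": [0.03,-0.035,0,0,0,0,1,0.08,-0.095,0,0,0,0,1,0.13,-0.155,0,0,0,0,1,0.19,-0.22,0,0,0,0,1,0.24,-0.279,0,0,0,0,1]
}}

```text
time_s: 19.87
position: [0.4953, 0.1311, 0.1948]
tcp_rot: [-0.058, 3.14, 0.001]
contact_force: [0.8, 0.7, -0.0]
opening: 0.0856
grip_force: 0.0
```

Emit:
{"method": "send_rows", "body": {
  "commands": [0.05,-0.06,0,0,0,0,1,0.1,-0.12,0,0,0,0,1,0.16,-0.18,0,0,0,0,1,0.21,-0.24,0,0,0,0,1,0.24,-0.279,0,0,0,0,1]
}}

```text
time_s: 20.28
position: [0.6162, -0.0123, 0.1941]
tcp_rot: [-0.049, 3.14, -0.005]
contact_force: [-0.1, -0.4, 0.7]
opening: 0.0854
grip_force: 0.0
```

Emit:
{"method": "send_rows", "body": {
  "commands": [0,0,0,0,0,0,1,0,0,0,0,0,0,1,0,0,-0.06,0,0,0,1,0,0,-0.12,0,0,0,1,0,0,-0.14,0,0,0,1]
}}

```text
time_s: 20.7
position: [0.6104, -0.0042, 0.1202]
tcp_rot: [0.06, -3.133, -0.004]
contact_force: [-0.9, 0.0, -0.6]
opening: 0.0853
grip_force: 0.0
```

Emit:
{"method": "send_rows", "body": {
  "commands": [0,0,0,0,0,0,1,0,0,0,0,0,0,1]
}}

```text
time_s: 20.87
position: [0.6138, -0.0058, 0.1247]
tcp_rot: [0.059, -3.14, -0.001]
contact_force: [-0.5, -1.0, -0.1]
opening: 0.0854
grip_force: 0.0
```

```bash
python3 - <<'E'
from h import *
import runpy;runpy.run_path('p.py')
s=arm.sense();c=optics.read_camera('wrist')
f=c['frame'][:,:,::-1];h=cv2.cvtColor(f,cv2.COLOR_BGR2HSV)
m=(((h[...,0]<8)|(h[...,0]>172))&(h[...,1]>150)&(h[...,2]>60)).astype(np.uint8)
# predicted roof centre pixel & red blob near
print('pred car top',wpr(c,s,(.615,-.007,.051)),wpr(c,s,(.615,-.007,.037)))
n,l,st,ce=cv2.connectedComponentsWithStats(m)
for i in range(1,n):
    if st[i,4]>80:print(st[i].tolist(),wun(c,s,(st[i,0],ce[i,1]),.037).round(4),wun(c,s,(st[i,0]+st[i,2],ce[i,1]),.037).round(4),wun(c,s,(ce[i,0],st[i,1]),.037).round(4))
t=optics.read_camera('top')
a=np.clip(f*1.5,0,255).astype(np.uint8)
cv2.imwrite('pics/w8.png',np.hstack([a[100:350,150:510],cv2.resize(np.clip(t['frame'][180:330,140:340,::-1]*1.5,0,255).astype(np.uint8),(333,250))]))
E
```

```text
20.8667 [ 0.6138 -0.0058  0.1247] y-ang err 0.0373 z [-0.001  0.001 -1.   ] 0.0853644171982921 0.0 [-0.5 -1.  -0.1] [-0.28  0.52  0.4   1.48 -0.21  1.19  1.75]
pred car top [326.24111385 204.05465722] [326.25255899 198.59101456]
[569, 0, 27, 26, 373] [0.4171 0.2229 0.037 ] [0.4021 0.2674 0.037 ] [0.3944 0.2435 0.037 ]
[567, 43, 24, 42, 504] [0.47   0.2187 0.037 ] [0.4607 0.2563 0.037 ] [0.4465 0.2298 0.037 ]
[563, 116, 28, 41, 496] [0.5415 0.2207 0.037 ] [0.5355 0.2652 0.037 ] [0.5209 0.2328 0.037 ]
[632, 138, 8, 28, 173] [0.5437 0.3552 0.037 ] [0.5412 0.3758 0.037 ] [0.5257 0.3604 0.037 ]
[305, 166, 41, 29, 908] [ 0.5989 -0.0248  0.037 ] [0.5976 0.0084 0.037 ] [ 0.5876 -0.0088  0.037 ]
[134, 197, 41, 61, 968] [ 0.6472 -0.1946  0.037 ] [ 0.6439 -0.1459  0.037 ] [ 0.6192 -0.1596  0.037 ]
[303, 224, 38, 9, 181] [ 0.6431 -0.0259  0.037 ] [0.6419 0.0066 0.037 ] [ 0.6378 -0.01    0.037 ]
[0, 338, 87, 62, 2972] [ 1.2149 -0.9578  0.037 ] [ 0.9543 -0.405   0.037 ] [ 0.8959 -0.5173  0.037 ]
[572, 347, 68, 53, 1565] [0.9464 0.447  0.037 ] [1.113  0.8699 0.037 ] [0.8799 0.5269 0.037 ]
[154, 390, 33, 10, 208] [ 0.938  -0.2558  0.037 ] [ 0.9145 -0.1925  0.037 ] [ 0.9107 -0.2233  0.037 ]
```

View pics/w8.png

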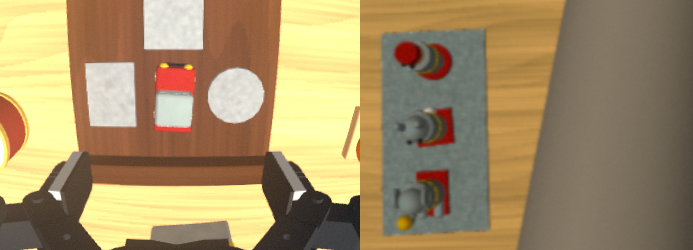

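All three figures stand on the mat. Car centre at tool (0.6155,-0.009).

Emit:
{"method": "send_rows", "body": {
  "commands": [0.001,-0.003,-0.06,0,0,0,1,0.001,-0.003,-0.12,0,0,0,1,0.001,-0.003,-0.17,0,0,0,1,0.001,-0.003,-0.2,0,0,0,1,0.001,-0.003,-0.207,0,0,0,1],
  "squeeze": 30
}}

```text
time_s: 21.38
position: [0.6134, -0.0084, 0.0194]
tcp_rot: [0.056, -3.138, -0.001]
contact_force: [-1.2, -0.5, 0.4]
opening: 0.0855
grip_force: 0.0
```

Emit:
{"method": "send_rows", "body": {
  "commands": [0,0,0,0,0,0,1,0,0,0,0,0,0,0,0,0,0,0,0,0,-0.4,0,0,0,0,0,0,-1,0,0,0,0,0,0,-1]
}}

```text
time_s: 21.8
position: [0.6158, -0.0089, 0.0224]
tcp_rot: [-0.055, 3.138, 0.0]
contact_force: [0.2, 0.2, 0.4]
opening: 0.0387
grip_force: 0.0
```

Emit:
{"method": "send_rows", "body": {
  "commands": [0,0,0,0,0,0,-1,0,0,0,0,0,0,-1,0,0,0,0,0,0,-1]
}}

```text
time_s: 22.05
position: [0.6156, -0.0088, 0.0223]
tcp_rot: [-0.055, 3.139, 0.0]
contact_force: [-0.2, 0.5, 5.5]
opening: 0.03
grip_force: 29.5
```

```bash
python3 p.py
```

```text
22.05 [ 0.6156 -0.0088  0.0223] y-ang err 0.0352 z [ 0.002  0.    -1.   ] 0.029952518768276204 29.528937402546944 [-0.2  0.5  5.5] [-0.26  0.63  0.37  1.58 -0.26  0.98  1.79]
```

The opening suggests the pads are on the cabin. Reopen slightly, go 8 mm lower, regrip.

Emit:
{"method": "send_rows", "body": {
  "commands": [0,0,0,0,0,0,0.3,0,0,0,0,0,0,0.3,0,0,-0.008,0,0,0,0.3,0,0,-0.016,0,0,0,0.3,0,0,-0.016,0,0,0,0.3]
}}

```text
time_s: 22.47
position: [0.6134, -0.0087, 0.0113]
tcp_rot: [0.055, -3.138, -0.0]
contact_force: [-0.3, -1.2, -0.3]
opening: 0.0558
grip_force: 0.0
```

Emit:
{"method": "send_rows", "body": {
  "commands": [0,0,0,0,0,0,-0.2,0,0,0,0,0,0,-0.5,0,0,0,0,0,0,-1,0,0,0,0,0,0,-1,0,0,0,0,0,0,-1]
}}

```text
time_s: 22.88
position: [0.6146, -0.0089, 0.0128]
tcp_rot: [0.055, -3.141, -0.0]
contact_force: [0.1, 0.7, -1.2]
opening: 0.0315
grip_force: 29.3
```

Emit:
{"method": "send_rows", "body": {
  "commands": [0,0,0,0,0,0,-1,0,0,0,0,0,0,-1]
}}

```text
time_s: 23.05
position: [0.6146, -0.0088, 0.0128]
tcp_rot: [0.055, -3.141, -0.0]
contact_force: [-0.3, -0.0, -1.6]
opening: 0.0315
grip_force: 29.3
```

```bash
python3 p.py
```

```text
23.05 [ 0.6146 -0.0088  0.0128] y-ang err 0.0353 z [-0.  0. -1.] 0.03149752439564292 29.30544823408127 [-0.3 -0.  -1.6] [-0.26  0.64  0.36  1.59 -0.26  0.96  1.79]
```

Opening 31.5 mm: the red body is held. Lift and carry towards the stand.

Emit:
{"method": "send_rows", "body": {
  "commands": [0,0,0.02,0,0,0,-1,0,0,0.06,0,0,0,-1,0,0,0.1,0,0,0,-1,0,0,0.14,0,0,0,-1,0,0,0.16,0,0,0,-1]
}}

```text
time_s: 23.47
position: [0.6166, -0.0091, 0.0965]
tcp_rot: [-0.055, 3.136, -0.0]
contact_force: [1.1, -0.4, -0.5]
opening: 0.0316
grip_force: 29.5
```

Emit:
{"method": "send_rows", "body": {
  "commands": [-0.02,-0.035,0,0,0,0,-1,-0.055,-0.09,0,0,0,0,-1,-0.09,-0.15,0,0,0,0,-1,-0.13,-0.21,0,0,0,0,-1,-0.165,-0.27,0,0,0,0,-1]
}}

```text
time_s: 23.88
position: [0.5308, -0.1449, 0.0931]
tcp_rot: [0.056, -3.141, -0.0]
contact_force: [0.2, -0.3, -1.8]
opening: 0.0315
grip_force: 29.4
```

Emit:
{"method": "send_rows", "body": {
  "commands": [-0.037,-0.06,0,0,0,0,-1,-0.073,-0.12,0,0,0,0,-1,-0.11,-0.18,0,0,0,0,-1,-0.14,-0.235,0,0,0,0,-1,-0.157,-0.266,0,0,0,0,-1]
}}

```text
time_s: 24.3
position: [0.4503, -0.2816, 0.0935]
tcp_rot: [0.046, -3.14, 0.004]
contact_force: [0.3, 0.2, -1.4]
opening: 0.0314
grip_force: 29.4
```

Emit:
{"method": "send_rows", "body": {
  "commands": [0,0,0,0,0,0,-1,0,0,0,0,0,0,-1,0,0,0,0,0,0,-1]
}}

```text
time_s: 24.55
position: [0.4544, -0.2755, 0.0929]
tcp_rot: [-0.057, 3.14, 0.002]
contact_force: [-0.0, 0.2, -1.0]
opening: 0.0311
grip_force: 29.5
```

```bash
python3 - <<'E'
from h import *
import runpy;runpy.run_path('p.py')
s=arm.sense();c=optics.read_camera('wrist')
f=c['frame'][:,:,::-1];h=cv2.cvtColor(f,cv2.COLOR_BGR2HSV)
p=wpr(c,s,(.444,-.287,.018));print('pred',p)
m=((h[...,1]<40)&(h[...,2]>150)).astype(np.uint8)
m=cv2.morphologyEx(m,cv2.MORPH_OPEN,np.ones((3,3)))
n,l,st,ce=cv2.connectedComponentsWithStats(m)
for i in range(1,n):
    if st[i,4]>400:print(st[i].tolist(),ce[i])
k=[q for q in cv2.findContours(m,0,1)[0] if cv2.contourArea(q)>400]
for q in k:
    w=np.array([wun(c,s,x[0],.018)[:2] for x in q]);d=np.hypot(*(w-[.444,-.287]).T)
    # robust circle r=50 fit
    from scipy.optimize import least_squares
    r=least_squares(lambda v:np.hypot(*(w-v).T)-.05,[.444,-.287],loss='soft_l1',f_scale=.001);print(len(w),r.x.round(4),np.median(abs(r.fun)).round(4))
cv2.imwrite('pics/w9.png',f)
E
```

```text
24.55 [ 0.4544 -0.2755  0.0929] y-ang err 0.0365 z [ 0.001  0.001 -1.   ] 0.031091069380817703 29.460547864437103 [-0.   0.2 -1. ] [ 0.15  0.4   0.48  1.76 -0.21  1.03  2.31]
pred [313.52597573 188.84141159]
```

```bash
python3 - <<'E'
from h import *
from scipy.optimize import least_squares
s=arm.sense();c=optics.read_camera('wrist')
f=c['frame'][:,:,::-1];h=cv2.cvtColor(f,cv2.COLOR_BGR2HSV)
for V in(90,105,120):
    m=((h[...,1]<60)&(h[...,2]>V)).astype(np.uint8);m[:, :200]=0;m[:,440:]=0
    for q in [q for q in cv2.findContours(m,0,1)[0] if cv2.contourArea(q)>300]:
        w=np.array([wun(c,s,x[0],.018)[:2] for x in q])
        r=least_squares(lambda v:np.hypot(*(w-v).T)-.05,[.444,-.287],loss='soft_l1',f_scale=.001);print(V,cv2.boundingRect(q),len(w),r.x.round(4),np.median(abs(r.fun)).round(4))
a=np.clip(f*1.5,0,255).astype(np.uint8)
t=optics.read_camera('top');print(unproj(t,(454.5,255),.018))
cv2.imwrite('pics/w9.png',a[80:340,180:480])
E
```

```text
90 (296, 267, 64, 49) 205 [ 0.5608 -0.2505] 0.0105
90 (247, 126, 127, 117) 384 [ 0.4446 -0.2899] 0.0011
105 (299, 269, 61, 47) 199 [ 0.5649 -0.2482] 0.0112
105 (247, 126, 127, 116) 384 [ 0.4447 -0.2899] 0.0013
120 (328, 275, 29, 29) 143 [ 0.5361 -0.211 ] 0.0054
120 (247, 126, 127, 116) 387 [ 0.4448 -0.29  ] 0.0014
[ 0.44625285 -0.28670309  0.018     ]
```

View pics/w9.png

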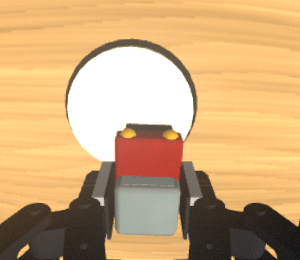

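The car hangs level, gripped by its body, with the stand disc centred at crop (131,100). Place it at (0.4445,-0.2885).

Emit:
{"method": "send_rows", "body": {
  "commands": [-0.01,-0.012,-0.02,0,0,0,-1,-0.02,-0.024,-0.06,0,0,0,-1,-0.02,-0.024,-0.1,0,0,0,-1,-0.02,-0.024,-0.125,0,0,0,-1,-0.02,-0.024,-0.135,0,0,0,-1]
}}

```text
time_s: 25.12
position: [0.4416, -0.2875, 0.0226]
tcp_rot: [0.056, -3.136, -0.004]
contact_force: [0.2, 1.4, -1.7]
opening: 0.0312
grip_force: 29.4
```

Emit:
{"method": "send_rows", "body": {
  "commands": [0,0,-0.01,0,0,0,-1,0,0,-0.017,0,0,0,-1,0,0,-0.017,0,0,0,-1,0,0,-0.017,0,0,0,-1]
}}

```text
time_s: 25.45
position: [0.4442, -0.2891, 0.0174]
tcp_rot: [-0.056, 3.14, -0.001]
contact_force: [0.4, -0.5, -0.6]
opening: 0.0314
grip_force: 29.4
```

```bash
python3 p.py
```

```text
25.45 [ 0.4442 -0.2891  0.0174] y-ang err 0.0356 z [ 0.001 -0.001 -1.   ] 0.03142200424229268 29.435352087020874 [ 0.4 -0.5 -0.6] [ 0.21  0.5   0.45  1.83 -0.28  0.87  2.39]
```

Emit:
{"method": "send_rows", "body": {
  "commands": [0,0,0,0,0,0,-0.2,0,0,0,0,0,0,0.2,0,0,0,0,0,0,1,0,0,0,0,0,0,1,0,0,0,0,0,0,1]
}}

```text
time_s: 25.87
position: [0.4439, -0.289, 0.0172]
tcp_rot: [-0.055, 3.14, -0.0]
contact_force: [-0.4, -0.4, -1.0]
opening: 0.0801
grip_force: 0.0
```

Emit:
{"method": "send_rows", "body": {
  "commands": [0,0,0.04,0,0,0,1,0,0,0.11,0,0,0,1,0,0,0.19,0,0,0,1,0,0,0.27,0,0,0,1,0,0,0.34,0,0,0,1]
}}

```text
time_s: 26.28
position: [0.4438, -0.2892, 0.1896]
tcp_rot: [-0.055, 3.14, -0.001]
contact_force: [-0.0, -0.6, 0.1]
opening: 0.0856
grip_force: 0.0
```

Emit:
{"method": "send_rows", "body": {
  "commands": [0,0,0,0,0,0,1,0,0,0,0,0,0,1,0,0,0,0,0,0,1]
}}

```text
time_s: 26.53
position: [0.4433, -0.2884, 0.1864]
tcp_rot: [0.056, -3.141, -0.001]
contact_force: [0.6, -0.5, 0.1]
opening: 0.0854
grip_force: 0.0
```

```bash
cat > chk.py <<'E'
from h import *
from scipy.optimize import least_squares
import runpy;runpy.run_path('p.py')
s=arm.sense();c=optics.read_camera('wrist')
f=c['frame'][:,:,::-1];h=cv2.cvtColor(f,cv2.COLOR_BGR2HSV)
red=((((h[...,0]<8)|(h[...,0]>172))&(h[...,1]>150)&(h[...,2]>60))).astype(np.uint8)
m=((h[...,1]<60)&(h[...,2]>100)).astype(np.uint8)|red
m[:, :200]=0;m[:,450:]=0
q=max([q for q in cv2.findContours(m[:300],0,1)[0]],key=cv2.contourArea)
w=np.array([wun(c,s,x[0],.018)[:2] for x in q])
r=least_squares(lambda v:np.hypot(*(w-v).T)-.05,[.444,-.287],loss='soft_l1',f_scale=.001);print('stand',r.x.round(4),np.median(abs(r.fun)).round(4))
bx,by,bw,bh=cv2.boundingRect(q);k=np.argwhere(red[by:by+bh,bx:bx+bw])+[by,bx]
W=np.array([wun(c,s,(u,v),.040)[:2] for v,u in k]);print('car red x',np.percentile(W[:,0],[1,99]).round(4),'y',np.percentile(W[:,1],[1,99]).round(4))
E
python3 chk.py
```

```text
26.5333 [ 0.4433 -0.2884  0.1864] y-ang err 0.0354 z [-0.     0.001 -1.   ] 0.08536042475757284 0.0 [ 0.6 -0.5  0.1] [ 0.15  0.31  0.51  1.64 -0.16  1.24  2.3 ]
stand [ 0.4456 -0.2898] 0.0006
car red x [0.4193 0.4735] y [-0.3046 -0.275 ]
```

The car is within about 1 mm of the stand centre. Back to the mat for the elephant.

Emit:
{"method": "send_rows", "body": {
  "commands": [-0.007,0.06,0,0,0,0,1,-0.016,0.13,0,0,0,0,1,-0.026,0.21,0,0,0,0,1,-0.036,0.29,0,0,0,0,1,-0.046,0.373,0,0,0,0,1]
}}

```text
time_s: 27.0
position: [0.4187, -0.1008, 0.185]
tcp_rot: [0.054, -3.137, -0.0]
contact_force: [1.0, 0.9, -0.3]
opening: 0.0853
grip_force: 0.0
```

Emit:
{"method": "send_rows", "body": {
  "commands": [-0.009,0.075,0,0,0,0,1,-0.018,0.15,0,0,0,0,1,-0.028,0.225,0,0,0,0,1,-0.037,0.3,0,0,0,0,1,-0.046,0.373,0,0,0,0,1]
}}

```text
time_s: 27.42
position: [0.3956, 0.0857, 0.1852]
tcp_rot: [0.056, -3.138, 0.001]
contact_force: [1.1, 0.3, 1.0]
opening: 0.0853
grip_force: 0.0
```

Emit:
{"method": "send_rows", "body": {
  "commands": [-0.009,0.075,0,0,0,0,1,-0.018,0.15,0,0,0,0,1,-0.028,0.225,0,0,0,0,1,-0.038,0.31,0,0,0,0,1,-0.046,0.373,0,0,0,0,1]
}}

```text
time_s: 27.83
position: [0.3723, 0.2731, 0.185]
tcp_rot: [0.059, -3.137, 0.001]
contact_force: [0.1, 0.2, -0.4]
opening: 0.0855
grip_force: 0.0
```

Emit:
{"method": "send_rows", "body": {
  "commands": [0,0,0,0,0,0,1,0,0,0,0,0,0,1,0,0,0,0,0,0,1]
}}

```text
time_s: 28.08
position: [0.3741, 0.269, 0.1853]
tcp_rot: [0.055, -3.138, 0.005]
contact_force: [0.5, -0.4, -0.8]
opening: 0.0855
grip_force: 0.0
```

```bash
cat > fig.py <<'E'
from h import *
import runpy,sys;runpy.run_path('p.py')
t=optics.read_camera('wrist');s=arm.sense();f=t['frame'][:,:,::-1];h=cv2.cvtColor(f,cv2.COLOR_BGR2HSV)
red=((((h[...,0]<8)|(h[...,0]>172))&(h[...,1]>140)&(h[...,2]>50))).astype(np.uint8)
n,l,st,ce=cv2.connectedComponentsWithStats(red)
z=float(sys.argv[1])
for i in range(1,n):
    if st[i,4]>60 and st[i,1]<300:
        k=np.argwhere(l==i);W=np.array([wun(t,s,(u,v),z)[:2] for v,u in k]);print(st[i,4],st[i,:2].tolist(),'x',np.percentile(W[:,0],[1,99]).round(4),'y',np.percentile(W[:,1],[1,99]).round(4))
E
python3 fig.py .016
```

```text
28.0833 [0.3741 0.269  0.1853] y-ang err 0.035 z [-0.003 -0.003 -1.   ] 0.08550656933920549 0.0 [ 0.5 -0.4 -0.8] [-0.66  0.16  0.    1.79  0.    1.2   0.94]
81 [326, 154] x [0.3518 0.3628] y [0.2656 0.2741]
203 [0, 201] x [0.4267 0.4867] y [-0.3479 -0.2998]
448 [307, 226] x [0.4341 0.4711] y [0.2467 0.2907]
```

Emit:
{"method": "send_rows", "body": {
  "commands": [0,0.001,-0.06,0,0,0,1,0,0.001,-0.13,0,0,0,1,0,0.001,-0.19,0,0,0,1,0,0.001,-0.24,0,0,0,1,0,0.001,-0.262,0,0,0,1],
  "squeeze": 50
}}

```text
time_s: 28.55
position: [0.3728, 0.2668, 0.0523]
tcp_rot: [0.049, -3.136, 0.008]
contact_force: [-0.2, -0.3, 0.5]
opening: 0.085
grip_force: 0.0
```

Emit:
{"method": "send_rows", "body": {
  "commands": [0,0,0,0,0,0,1,0,0,0,0,0,0,0,0,0,0,0,0,0,-0.4,0,0,0,0,0,0,-1,0,0,0,0,0,0,-1]
}}

```text
time_s: 28.97
position: [0.3758, 0.2715, 0.0572]
tcp_rot: [-0.055, 3.139, 0.003]
contact_force: [0.1, 0.6, 0.1]
opening: 0.0385
grip_force: 0.0
```

Emit:
{"method": "send_rows", "body": {
  "commands": [0,0,0,0,0,0,-1,0,0,0,0,0,0,-1,0,0,0,0,0,0,-1,0,0,0,0,0,0,-1]
}}

```text
time_s: 29.3
position: [0.3758, 0.2719, 0.0575]
tcp_rot: [-0.056, 3.138, 0.003]
contact_force: [0.4, -0.8, 6.2]
opening: 0.0329
grip_force: 49.1
```

```bash
python3 p.py
```

```text
29.3 [0.3758 0.2719 0.0575] y-ang err 0.0355 z [ 0.003  0.002 -1.   ] 0.032891379306147106 49.108922793893726 [ 0.4 -0.8  6.2] [-0.66  0.3  -0.    1.96  0.    0.88  0.94]
```

Emit:
{"method": "send_rows", "body": {
  "commands": [0,0,0.02,0,0,0,-1,0,0,0.06,0,0,0,-1,0,0,0.1,0,0,0,-1,0,0,0.14,0,0,0,-1,0,0,0.15,0,0,0,-1]
}}

```text
time_s: 29.72
position: [0.3764, 0.2723, 0.1342]
tcp_rot: [-0.055, 3.136, 0.006]
contact_force: [0.6, 0.3, -2.3]
opening: 0.033
grip_force: 50.1
```

Emit:
{"method": "send_rows", "body": {
  "commands": [0.02,-0.03,0,0,0,0,-1,0.05,-0.07,0,0,0,0,-1,0.09,-0.125,0,0,0,0,-1,0.125,-0.174,0,0,0,0,-1,0.161,-0.223,0,0,0,0,-1]
}}

```text
time_s: 30.13
position: [0.4551, 0.158, 0.1303]
tcp_rot: [0.056, -3.14, 0.001]
contact_force: [-0.2, 0.9, -2.7]
opening: 0.033
grip_force: 50.1
```

Emit:
{"method": "send_rows", "body": {
  "commands": [0.036,-0.05,0,0,0,0,-1,0.072,-0.1,0,0,0,0,-1,0.108,-0.15,0,0,0,0,-1,0.144,-0.2,0,0,0,0,-1,0.161,-0.223,0,0,0,0,-1]
}}

```text
time_s: 30.55
position: [0.5373, 0.0423, 0.1302]
tcp_rot: [-0.047, 3.141, -0.006]
contact_force: [0.5, -1.3, -1.6]
opening: 0.033
grip_force: 50.2
```

Emit:
{"method": "send_rows", "body": {
  "commands": [0.036,-0.05,0,0,0,0,-1,0.072,-0.1,0,0,0,0,-1,0.108,-0.15,0,0,0,0,-1,0.14,-0.194,0,0,0,0,-1,0.161,-0.224,0,0,0,0,-1]
}}

```text
time_s: 30.97
position: [0.6167, -0.0678, 0.1298]
tcp_rot: [0.051, -3.14, 0.004]
contact_force: [0.6, -0.8, -2.6]
opening: 0.0331
grip_force: 50.2
```

Emit:
{"method": "send_rows", "body": {
  "commands": [0,0,0,0,0,0,-1,0,0,0,0,0,0,-1,0,0,-0.03,0,0,0,-1,0,0,-0.06,0,0,0,-1,0,0,-0.08,0,0,0,-1]
}}

```text
time_s: 31.38
position: [0.6145, -0.0616, 0.089]
tcp_rot: [0.059, -3.138, -0.003]
contact_force: [-0.1, 0.3, -2.3]
opening: 0.033
grip_force: 50.2
```

Emit:
{"method": "send_rows", "body": {
  "commands": [0,0,0,0,0,0,-1,0,0,0,0,0,0,-1,0,0,0,0,0,0,-1]
}}

```text
time_s: 31.63
position: [0.6166, -0.0634, 0.0916]
tcp_rot: [-0.057, 3.14, 0.0]
contact_force: [0.5, -0.4, -1.2]
opening: 0.033
grip_force: 50.2
```

```bash
python3 p.py
```

```text
31.6333 [ 0.6166 -0.0634  0.0916] y-ang err 0.0362 z [ 0.001  0.    -1.   ] 0.03303970179488165 50.2251867915038 [ 0.5 -0.4 -1.2] [-0.06  0.55  0.2   1.49 -0.12  1.11  1.77]
```

Emit:
{"method": "send_rows", "body": {
  "commands": [0.001,0,-0.02,0,0,0,-1,0.001,0,-0.034,0,0,0,-1,0.001,0,-0.037,0,0,0,-1,0.001,0,-0.037,0,0,0,-1,0.001,0,-0.037,0,0,0,-1]
}}

```text
time_s: 32.05
position: [0.6171, -0.0639, 0.0727]
tcp_rot: [-0.056, 3.14, 0.0]
contact_force: [0.5, 0.7, 0.2]
opening: 0.0329
grip_force: 50.5
```

```bash
python3 p.py
```

```text
32.05 [ 0.6171 -0.0639  0.0727] y-ang err 0.0354 z [ 0.001  0.    -1.   ] 0.03292489686758672 50.46187819680199 [0.5 0.7 0.2] [-0.06  0.57  0.2   1.51 -0.12  1.07  1.77]
```

Emit:
{"method": "send_rows", "body": {
  "commands": [0,0,0,0,0,0,-0.1,0,0,0,0,0,0,0.4,0,0,0,0,0,0,1,0,0,0,0,0,0,1,0,0,0,0,0,0,1]
}}

```text
time_s: 32.47
position: [0.6167, -0.0641, 0.0724]
tcp_rot: [0.055, -3.141, 0.0]
contact_force: [-0.4, -0.5, 0.4]
opening: 0.0837
grip_force: 0.0
```

Emit:
{"method": "send_rows", "body": {
  "commands": [0,0,0.04,0,0,0,1,0,0,0.1,0,0,0,1,0,0,0.16,0,0,0,1,0,0,0.21,0,0,0,1,0,0,0.24,0,0,0,1]
}}

```text
time_s: 32.88
position: [0.6183, -0.0643, 0.1962]
tcp_rot: [-0.055, 3.136, -0.001]
contact_force: [0.7, -0.1, 0.5]
opening: 0.0855
grip_force: 0.0
```

Emit:
{"method": "send_rows", "body": {
  "commands": [0,0,0,0,0,0,1,0,0,0,0,0,0,1]
}}

```text
time_s: 33.05
position: [0.6173, -0.0641, 0.1933]
tcp_rot: [-0.055, 3.139, -0.0]
contact_force: [0.4, 0.4, 0.5]
opening: 0.0854
grip_force: 0.0
```

```bash
python3 fig.py .031; python3 - <<'E'
from h import *
t=optics.read_camera('scene');f=t['frame'][:,:,::-1];h=cv2.cvtColor(f,cv2.COLOR_BGR2HSV)
red=((((h[...,0]<8)|(h[...,0]>172))&(h[...,1]>140)&(h[...,2]>50))).astype(np.uint8)
n,l,st,ce=cv2.connectedComponentsWithStats(red)
for i in range(1,n):
    if st[i,4]>40:print(st[i].tolist(),ce[i].round(1))
E
```

```text
33.05 [ 0.6173 -0.0641  0.1933] y-ang err 0.0352 z [ 0.002 -0.    -1.   ] 0.08540933750777252 0.0 [0.4 0.4 0.5] [-0.07  0.47  0.22  1.35 -0.1   1.33  1.76]
670 [121, 5] x [0.4162 0.4735] y [-0.3095 -0.2728]
330 [564, 56] x [0.4407 0.4833] y [0.2241 0.2568]
333 [561, 115] x [0.5185 0.5586] y [0.2268 0.2655]
383 [615, 132] x [0.5225 0.5539] y [0.3517 0.4085]
83 [324, 153] x [0.5912 0.6011] y [-0.0685 -0.0603]
213 [228, 186] x [0.6322 0.6708] y [-0.1723 -0.1585]
[37, 0, 72, 116, 1646] [67.5 63.6]
[169, 11, 57, 48, 674] [196.5  33.2]
[624, 61, 16, 29, 175] [632.7  76.5]
[0, 79, 19, 21, 80] [ 9.3 88.2]
[0, 110, 23, 39, 284] [  8.1 128.1]
[394, 119, 11, 11, 92] [399.1 123.6]
[386, 152, 18, 12, 100] [394.1 158.9]
[325, 254, 36, 19, 223] [345.3 263.1]
[173, 280, 33, 29, 227] [190.8 296.2]
[298, 331, 39, 17, 263] [317.1 340.4]
```

Emit:
{"method": "send_rows", "body": {
  "commands": [-0.01,0.045,0,0,0,0,1,-0.027,0.11,0,0,0,0,1,-0.045,0.185,0,0,0,0,1,-0.063,0.26,0,0,0,0,1,-0.082,0.336,0,0,0,0,1]
}}

```text
time_s: 33.57
position: [0.574, 0.1051, 0.1903]
tcp_rot: [0.054, -3.138, 0.001]
contact_force: [0.3, 2.0, 0.2]
opening: 0.0854
grip_force: 0.0
```

Emit:
{"method": "send_rows", "body": {
  "commands": [-0.018,0.075,0,0,0,0,1,-0.037,0.15,0,0,0,0,1,-0.055,0.225,0,0,0,0,1,-0.072,0.295,0,0,0,0,1,-0.082,0.336,0,0,0,0,1]
}}

```text
time_s: 33.98
position: [0.5309, 0.2778, 0.1902]
tcp_rot: [0.066, -3.136, -0.003]
contact_force: [-0.3, 0.8, -0.6]
opening: 0.0854
grip_force: 0.0
```

Emit:
{"method": "send_rows", "body": {
  "commands": [0,0,0,0,0,0,1,0,0,0,0,0,0,1,0,0,-0.05,0,0,0,1,0,0,-0.1,0,0,0,1,0,0,-0.14,0,0,0,1]
}}

```text
time_s: 34.4
position: [0.5346, 0.2688, 0.1199]
tcp_rot: [0.05, -3.139, 0.005]
contact_force: [-0.0, -1.0, -0.0]
opening: 0.0853
grip_force: 0.0
```

Emit:
{"method": "send_rows", "body": {
  "commands": [0,0,-0.05,0,0,0,1,0,0,-0.1,0,0,0,1,0,0,-0.135,0,0,0,1,0,0,-0.147,0,0,0,1,0,0,-0.147,0,0,0,1]
}}

```text
time_s: 34.82
position: [0.5334, 0.2689, 0.0462]
tcp_rot: [0.051, -3.136, 0.006]
contact_force: [0.2, 0.8, 0.3]
opening: 0.0855
grip_force: 0.0
```

Emit:
{"method": "send_rows", "body": {
  "commands": [0,0,0,0,0,0,1,0,0,0,0,0,0,0,0,0,0,0,0,0,-0.4,0,0,0,0,0,0,-1,0,0,0,0,0,0,-1]
}}

```text
time_s: 35.23
position: [0.5353, 0.2724, 0.0499]
tcp_rot: [-0.055, 3.139, 0.001]
contact_force: [0.5, -0.2, 0.4]
opening: 0.0388
grip_force: 0.0
```

Emit:
{"method": "send_rows", "body": {
  "commands": [0,0,0,0,0,0,-1,0,0,0,0,0,0,-1,0,0,0,0,0,0,-1,0,0,0,0,0,0,-1]
}}

```text
time_s: 35.57
position: [0.5354, 0.2727, 0.0501]
tcp_rot: [-0.056, 3.139, 0.002]
contact_force: [-0.3, 0.3, 5.7]
opening: 0.0343
grip_force: 50.0
```

```bash
python3 p.py
```

```text
35.5667 [0.5354 0.2727 0.0501] y-ang err 0.0357 z [ 0.002  0.001 -1.   ] 0.03426661452921626 49.99784365296364 [-0.3  0.3  5.7] [-0.56  0.55  0.09  1.59 -0.06  1.    1.15]
```

Emit:
{"method": "send_rows", "body": {
  "commands": [0,0,0.02,0,0,0,-1,0,0,0.06,0,0,0,-1,0,0,0.1,0,0,0,-1,0,0,0.14,0,0,0,-1,0,0,0.15,0,0,0,-1]
}}

```text
time_s: 35.98
position: [0.5363, 0.2726, 0.127]
tcp_rot: [-0.055, 3.137, 0.003]
contact_force: [1.5, 1.2, -2.1]
opening: 0.034
grip_force: 50.4
```

Emit:
{"method": "send_rows", "body": {
  "commands": [0.01,-0.03,0,0,0,0,-1,0.025,-0.075,0,0,0,0,-1,0.043,-0.125,0,0,0,0,-1,0.06,-0.175,0,0,0,0,-1,0.077,-0.225,0,0,0,0,-1]
}}

```text
time_s: 36.4
position: [0.5723, 0.158, 0.1225]
tcp_rot: [0.056, -3.138, 0.002]
contact_force: [0.4, 0.4, -2.6]
opening: 0.0344
grip_force: 50.3
```

Emit:
{"method": "send_rows", "body": {
  "commands": [0.017,-0.05,0,0,0,0,-1,0.034,-0.1,0,0,0,0,-1,0.05,-0.15,0,0,0,0,-1,0.067,-0.195,0,0,0,0,-1,0.077,-0.225,0,0,0,0,-1]
}}

```text
time_s: 36.82
position: [0.6114, 0.0425, 0.1224]
tcp_rot: [0.049, -3.139, 0.005]
contact_force: [0.7, -1.0, -2.1]
opening: 0.034
grip_force: 50.3
```

Emit:
{"method": "send_rows", "body": {
  "commands": [0,0,0,0,0,0,-1,0,0,0,0,0,0,-1,0,0,-0.03,0,0,0,-1,0,0,-0.06,0,0,0,-1,0,0,-0.08,0,0,0,-1]
}}

```text
time_s: 37.23
position: [0.6099, 0.0497, 0.0818]
tcp_rot: [0.06, -3.137, -0.003]
contact_force: [-1.3, -0.2, -2.3]
opening: 0.034
grip_force: 50.3
```

Emit:
{"method": "send_rows", "body": {
  "commands": [0,0,0,0,0,0,-1,0,0,0,0,0,0,-1,0,0,0,0,0,0,-1]
}}

```text
time_s: 37.48
position: [0.6121, 0.0479, 0.0844]
tcp_rot: [-0.057, 3.14, 0.001]
contact_force: [0.2, 0.3, -1.6]
opening: 0.0343
grip_force: 50.4
```

```bash
python3 p.py
```

```text
37.4833 [0.6121 0.0479 0.0844] y-ang err 0.0363 z [ 0.001  0.    -1.   ] 0.03426069970951663 50.36889274371788 [ 0.2  0.3 -1.6] [-0.21  0.54  0.15  1.52 -0.09  1.09  1.57]
```

Emit:
{"method": "send_rows", "body": {
  "commands": [0.001,0,-0.02,0,0,0,-1,0.001,0,-0.034,0,0,0,-1,0.001,0,-0.038,0,0,0,-1,0.001,0,-0.038,0,0,0,-1,0.001,0,-0.038,0,0,0,-1]
}}

```text
time_s: 37.9
position: [0.6124, 0.0471, 0.0652]
tcp_rot: [-0.055, 3.141, 0.0]
contact_force: [-0.4, -0.4, 1.4]
opening: 0.0343
grip_force: 50.6
```

Emit:
{"method": "send_rows", "body": {
  "commands": [0,0,0,0,0,0,-0.1,0,0,0,0,0,0,0.4,0,0,0,0,0,0,1,0,0,0,0,0,0,1,0,0,0,0,0,0,1]
}}

```text
time_s: 38.32
position: [0.6123, 0.047, 0.0649]
tcp_rot: [-0.055, 3.141, -0.0]
contact_force: [0.2, -0.1, 0.1]
opening: 0.0836
grip_force: 0.0
```

Emit:
{"method": "send_rows", "body": {
  "commands": [0,0,0.04,0,0,0,1,0,0,0.1,0,0,0,1,0,0,0.17,0,0,0,1,0,0,0.23,0,0,0,1,0,0,0.25,0,0,0,1]
}}

```text
time_s: 38.73
position: [0.6154, 0.0471, 0.1958]
tcp_rot: [-0.055, 3.131, 0.001]
contact_force: [0.5, -0.1, 1.2]
opening: 0.0853
grip_force: 0.0
```

Emit:
{"method": "send_rows", "body": {
  "commands": [0,0,0,0,0,0,1,0,0,0,0,0,0,1]
}}

```text
time_s: 38.9
position: [0.6121, 0.047, 0.1896]
tcp_rot: [-0.055, 3.141, 0.0]
contact_force: [-0.1, 0.6, 0.3]
opening: 0.0851
grip_force: 0.0
```

```bash
python3 fig.py .031
```

```text
38.9 [0.6121 0.047  0.1896] y-ang err 0.0353 z [ 0.  0. -1.] 0.08510676601062916 0.0 [-0.1  0.6  0.3] [-0.21  0.46  0.16  1.38 -0.08  1.31  1.56]
518 [59, 27] x [0.4162 0.4735] y [-0.3124 -0.2719]
414 [500, 40] x [0.4412 0.4831] y [0.2324 0.2589]
67 [218, 157] x [0.5917 0.6015] y [-0.07   -0.0625]
337 [228, 156] x [0.5905 0.6447] y [-0.0601 -0.043 ]
439 [306, 160] x [0.5925 0.6188] y [0.0246 0.0683]
739 [123, 181] x [0.6214 0.6815] y [-0.1979 -0.1501]
1032 [311, 193] x [0.6299 0.6704] y [0.0314 0.0655]
```

Emit:
{"method": "send_rows", "body": {
  "commands": [-0.02,0.03,0,0,0,0,1,-0.05,0.075,0,0,0,0,1,-0.085,0.12,0,0,0,0,1,-0.12,0.17,0,0,0,0,1,-0.157,0.224,0,0,0,0,1]
}}

```text
time_s: 39.37
position: [0.5314, 0.1587, 0.1869]
tcp_rot: [0.053, -3.136, 0.003]
contact_force: [0.1, 0.3, -0.1]
opening: 0.0854
grip_force: 0.0
```

Emit:
{"method": "send_rows", "body": {
  "commands": [-0.035,0.05,0,0,0,0,1,-0.07,0.1,0,0,0,0,1,-0.105,0.15,0,0,0,0,1,-0.14,0.2,0,0,0,0,1,-0.157,0.224,0,0,0,0,1]
}}

```text
time_s: 39.78
position: [0.4501, 0.2749, 0.1871]
tcp_rot: [0.066, -3.134, -0.0]
contact_force: [0.2, -0.3, -1.0]
opening: 0.0856
grip_force: 0.0
```

Emit:
{"method": "send_rows", "body": {
  "commands": [0,0,0,0,0,0,1,0,0,0,0,0,0,1,0,0,-0.05,0,0,0,1,0,0,-0.1,0,0,0,1,0,0,-0.14,0,0,0,1]
}}

```text
time_s: 40.2
position: [0.4558, 0.2678, 0.1174]
tcp_rot: [0.049, -3.14, 0.005]
contact_force: [-0.9, 0.1, -0.3]
opening: 0.0859
grip_force: 0.0
```

Emit:
{"method": "send_rows", "body": {
  "commands": [0,0,-0.05,0,0,0,1,0,0,-0.1,0,0,0,1,0,0,-0.13,0,0,0,1,0,0,-0.138,0,0,0,1,0,0,-0.138,0,0,0,1]
}}

```text
time_s: 40.62
position: [0.4548, 0.268, 0.0488]
tcp_rot: [0.051, -3.138, 0.006]
contact_force: [0.6, -0.3, 0.2]
opening: 0.085
grip_force: 0.0
```

Emit:
{"method": "send_rows", "body": {
  "commands": [0,0,0,0,0,0,1,0,0,0,0,0,0,0,0,0,0,0,0,0,-0.4,0,0,0,0,0,0,-1,0,0,0,0,0,0,-1]
}}

```text
time_s: 41.03
position: [0.4558, 0.2714, 0.0517]
tcp_rot: [-0.056, 3.14, 0.001]
contact_force: [0.4, 0.2, -0.3]
opening: 0.0386
grip_force: 0.0
```

Emit:
{"method": "send_rows", "body": {
  "commands": [0,0,0,0,0,0,-1,0,0,0,0,0,0,-1,0,0,0,0,0,0,-1,0,0,0,0,0,0,-1]
}}

```text
time_s: 41.37
position: [0.4558, 0.2712, 0.052]
tcp_rot: [-0.055, 3.14, 0.001]
contact_force: [-0.8, -1.0, 5.6]
opening: 0.0334
grip_force: 49.6
```

```bash
python3 p.py
```

```text
41.3667 [0.4558 0.2712 0.052 ] y-ang err 0.0353 z [ 0.001  0.001 -1.   ] 0.03344481034030182 49.584604147821665 [-0.8 -1.   5.6] [-0.6   0.42  0.04  1.79 -0.02  0.92  1.06]
```

Emit:
{"method": "send_rows", "body": {
  "commands": [0,0,0.02,0,0,0,-1,0,0,0.06,0,0,0,-1,0,0,0.1,0,0,0,-1,0,0,0.14,0,0,0,-1,0,0,0.15,0,0,0,-1]
}}

```text
time_s: 41.78
position: [0.4569, 0.2722, 0.1291]
tcp_rot: [-0.056, 3.136, 0.005]
contact_force: [1.5, 0.1, -2.0]
opening: 0.0336
grip_force: 50.4
```

Emit:
{"method": "send_rows", "body": {
  "commands": [0.015,-0.045,0,0,0,0,-1,0.035,-0.105,0,0,0,0,-1,0.055,-0.165,0,0,0,0,-1,0.075,-0.225,0,0,0,0,-1,0.095,-0.281,0,0,0,0,-1]
}}

```text
time_s: 42.2
position: [0.5021, 0.1285, 0.1249]
tcp_rot: [0.055, -3.139, 0.002]
contact_force: [0.6, -0.2, -1.7]
opening: 0.0334
grip_force: 50.4
```

Emit:
{"method": "send_rows", "body": {
  "commands": [0.02,-0.06,0,0,0,0,-1,0.04,-0.12,0,0,0,0,-1,0.06,-0.18,0,0,0,0,-1,0.08,-0.24,0,0,0,0,-1,0.094,-0.282,0,0,0,0,-1]
}}

```text
time_s: 42.62
position: [0.5495, -0.0147, 0.1249]
tcp_rot: [0.05, -3.14, 0.004]
contact_force: [0.4, -0.5, -2.4]
opening: 0.0337
grip_force: 50.4
```

Emit:
{"method": "send_rows", "body": {
  "commands": [0,0,0,0,0,0,-1,0,0,0,0,0,0,-1,0,0,-0.03,0,0,0,-1,0,0,-0.06,0,0,0,-1,0,0,-0.08,0,0,0,-1]
}}

```text
time_s: 43.03
position: [0.5481, -0.0083, 0.084]
tcp_rot: [0.059, -3.138, -0.002]
contact_force: [-0.7, 0.1, -2.3]
opening: 0.0335
grip_force: 50.4
```

Emit:
{"method": "send_rows", "body": {
  "commands": [0,0,0,0,0,0,-1,0,0,0,0,0,0,-1,0,0,0,0,0,0,-1]
}}

```text
time_s: 43.28
position: [0.5501, -0.0098, 0.0864]
tcp_rot: [-0.057, 3.14, 0.0]
contact_force: [0.4, -0.1, -1.9]
opening: 0.0333
grip_force: 50.5
```

```bash
python3 p.py
```

```text
43.2833 [ 0.5501 -0.0098  0.0864] y-ang err 0.0364 z [ 0.001  0.    -1.   ] 0.033303502557294494 50.47130600782111 [ 0.4 -0.1 -1.9] [-0.15  0.42  0.18  1.7  -0.09  1.02  1.67]
```

Place at z ≈ 0.067, release, rise.

Emit:
{"method": "send_rows", "body": {
  "commands": [0,0,-0.02,0,0,0,-1,0,0,-0.034,0,0,0,-1,0,0,-0.038,0,0,0,-1,0,0,-0.038,0,0,0,-1,0,0,-0.038,0,0,0,-1]
}}

```text
time_s: 43.7
position: [0.5498, -0.0104, 0.0671]
tcp_rot: [-0.055, 3.141, 0.0]
contact_force: [-0.7, -0.4, 0.9]
opening: 0.0333
grip_force: 50.7
```

Emit:
{"method": "send_rows", "body": {
  "commands": [0,0,0,0,0,0,-0.1,0,0,0,0,0,0,0.4,0,0,0,0,0,0,1,0,0,0,0,0,0,1,0,0,0,0,0,0,1]
}}

```text
time_s: 44.12
position: [0.5498, -0.0105, 0.0669]
tcp_rot: [-0.055, 3.141, -0.0]
contact_force: [-0.5, -0.2, 0.7]
opening: 0.0839
grip_force: 0.0
```

Emit:
{"method": "send_rows", "body": {
  "commands": [0,0,0.04,0,0,0,1,0,0,0.1,0,0,0,1,0,0,0.17,0,0,0,1,0,0,0.24,0,0,0,1,0,0,0.3,0,0,0,1]
}}

```text
time_s: 44.53
position: [0.5501, -0.0106, 0.2194]
tcp_rot: [-0.055, 3.139, -0.0]
contact_force: [1.3, 0.2, 0.0]
opening: 0.0854
grip_force: 0.0
```

Emit:
{"method": "send_rows", "body": {
  "commands": [-0.08,0.15,0,0,0,0,1,-0.16,0.3,0,0,0,0,1,-0.16,0.35,0,0,0,0,1,-0.16,0.37,0,0,0,0,1,-0.16,0.37,0,0,0,0,1]
}}

```text
time_s: 44.95
position: [0.4681, 0.1775, 0.2173]
tcp_rot: [-0.058, 3.141, 0.002]
contact_force: [-0.1, 0.1, -0.1]
opening: 0.0857
grip_force: 0.0
```

Emit:
{"method": "send_rows", "body": {
  "commands": [0,0.3,0,0,0,0,1,0,0.3,0,0,0,0,1,0,0.3,0,0,0,0,1,0,0.3,0,0,0,0,1,0,0.3,0,0,0,0,1]
}}

```text
time_s: 45.37
position: [0.4664, 0.3332, 0.2162]
tcp_rot: [0.073, -3.139, -0.009]
contact_force: [-0.7, 0.5, -0.4]
opening: 0.0854
grip_force: 0.0
```

```bash
python3 fig.py .031; python3 - <<'E'
from h import *
t=optics.read_camera('top');f=t['frame'][:,:,::-1];h=cv2.cvtColor(f,cv2.COLOR_BGR2HSV)
red=((((h[...,0]<8)|(h[...,0]>172))&(h[...,1]>140)&(h[...,2]>40))).astype(np.uint8)
n,l,st,ce=cv2.connectedComponentsWithStats(red)
for i in range(1,n):
    if st[i,4]>15 and 260<ce[i,0]<490:
        k=np.argwhere(l==i);W=np.array([unproj(t,(u,v),.031)[:2] for v,u in k]);print(st[i].tolist(),'x',np.percentile(W[:,0],[1,99]).round(4),'y',np.percentile(W[:,1],[1,99]).round(4))
E
```

```text
45.3667 [0.4664 0.3332 0.2162] y-ang err 0.0468 z [-0.002  0.006 -1.   ] 0.085399075399895 0.0 [-0.7  0.5 -0.4] [-0.64  0.36 -0.01  1.45 -0.    1.33  0.97]
330 [80, 208] x [0.5284 0.5739] y [-0.0409  0.0113]
201 [81, 244] x [0.5928 0.6476] y [-0.0748 -0.0436]
260 [30, 247] x [0.6148 0.6533] y [-0.2251 -0.1458]
294 [118, 251] x [0.5924 0.6398] y [0.0203 0.0676]
328 [85, 289] x [0.6791 0.7277] y [-0.0939 -0.0402]
[391, 151, 16, 19, 61] x [0.6266 0.6642] y [-0.1924 -0.1624]
[281, 159, 15, 15, 171] x [0.624  0.6536] y [0.038  0.0655]
[334, 161, 4, 11, 24] x [0.6264 0.647 ] y [-0.0494 -0.0429]
[280, 171, 22, 16, 109] x [0.5965 0.6254] y [0.0259 0.0694]
[335, 173, 3, 14, 23] x [0.5943 0.6212] y [-0.0483 -0.0439]
[344, 181, 4, 6, 21] x [0.5938 0.6044] y [-0.0685 -0.0622]
[309, 197, 24, 21, 127] x [0.5311 0.5722] y [-0.0351  0.0108]
[450, 241, 18, 27, 213] x [0.4216 0.4742] y [-0.3055 -0.2739]
```

Emit:
{"method": "send_rows", "body": {
  "commands": [0,0,0,0,0,0,1,0,0,0,0,0,0,1,0,0,0,0,0,0,1,0,0,0,0,0,0,1]
}}

```text
time_s: 45.8
position: [0.4703, 0.3231, 0.2172]
tcp_rot: [-0.052, 3.141, -0.0]
contact_force: [0.8, -0.2, 0.4]
opening: 0.0853
grip_force: 0.0
```

```bash
python3 -c "
from bench import arm
print(arm.sign_off())"
```

```text
the job is handed in; nothing more can be done
None
```

I handed the job in at 45.8 s. The last camera readings show the car about 1 mm from the stand's centre and all three figures back on their own plinths, about where they started, but no verdict came back.

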